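# Refill the walnut jar on the pantry carousel and turn it to the front

### The job

Pour all five walnuts from the steel cup into the open jar on the carousel and stand the cup back upright on the table. Then turn the carousel by its upright handle post until the open jar faces front, right in line with the wooden lug that sticks out of the base, and finish while still gripping the post firmly so that the carousel is held still. Leave the jam jar, the carton and the food box where they are.

Things in the scene. Friction and masses are not known exactly. Their poses are not given: they have to be found in the camera images.
- base: fixed round wooden base of the carousel, 230 mm across, on the table. Origin: on the turning axis, at table height; z up. The base's own -x axis is its front: a wooden lug 30 mm wide and 16 mm high sticks out there, to 165 mm from the axis (30 mm past the tray's edge).
- jar_mouth (a point): centre of the mouth of the open glass jar, at rim height, 94 mm above the table and 85 mm from the turning axis. The jar is 88 mm wide outside and 82 mm inside, the only one without a lid, and fixed to the tray.
- jar_floor (a point): centre of the inner floor of the open jar, 65 mm below its rim.
- front_place (a point): fixed point on the base where the centre of the open jar's mouth must come: 85 mm from the turning axis towards the front lug, 94 mm above the table. The jar starts 0.9 to 2.6 rad counter-clockwise (seen from above) of it. The tray turns at most 3.6 rad either way from it and stays where it is left (friction about 0.05 N m, no spring).
- cup: open steel cup, loose, standing on the table with the walnuts in it: 85 mm tall, 61 mm wide at the foot and 66 mm at the rim, wall 3 mm, floor 5 mm, about 0.12 kg empty. Origin: centre of its underside; z along its axis towards the mouth.
- walnut1: walnut: ball of 24 mm, 11 g, origin at its centre; starts in the cup
- walnut2: walnut: ball of 24 mm, 11 g, origin at its centre; starts in the cup
- walnut3: walnut: ball of 24 mm, 11 g, origin at its centre; starts in the cup
- walnut4: walnut: ball of 24 mm, 11 g, origin at its centre; starts in the cup
- walnut5: walnut: ball of 24 mm, 11 g, origin at its centre; starts in the cup
- jam_jar: bystander: closed jam jar, 68 mm wide, 95 mm tall; origin under its centre
- carton: bystander: drinks carton, 62 x 95 x 165 mm tall; origin under its centre
- food_box: bystander: flat lidded food box, 158 x 108 x 55 mm tall; origin under its centre
- tray: turning tray of the carousel, a wooden disc 270 mm across, top 24 mm above the table; origin on the axis at table height, z up. Fixed on it: the open jar at its -x, the handle post at +x, lidded jars 92 mm from the axis at +y (top 92 mm above the table, 60 mm wide) and -y (84 mm, 54 mm wide). Jar at front: tray x and base x agree.
- handle_top (a point): centre of the top of the upright round steel handle post fixed on the tray across from the open jar, 105 mm from the turning axis, 142 mm above the table. The post is plain, 16 mm thick, down to the tray (its lowest 10 mm widen to 28 mm).
Mind the look-alikes: they are no part of the job. What is shaped like the cup but blue or purple is not meant.

How it is judged:
By the outcome, as a careful person would: the job done as asked, in the order asked, and still so for the second after the job is handed in, while the arm keeps its last pose, push and grip.
It also fails if it takes over 72 s, if anything falls off the work surface, if the arm or the gripper's body presses on something with over 40 N, if the wrist force passes 120 N, or if a joint passes its speed limit or range.

### The arm

A 6-joint arm with a two-finger parallel gripper is mounted at the origin on the work surface. World frame = base frame: x ahead of the robot, y to its left, z up, the work surface at z = 0. Lengths are in m, angles in degrees, forces in N, time in s.
With the tool pointing down it reaches from about 0.4 to 0.825 m from the base axis. Payload 7 kg.
Tool frame: the origin (TCP) lies between the finger pads, 19 mm behind the fingertips; this is the grasp point; z points along the fingers, y is the line along which they close (so a half turn about z gives the same grasp; the last joint's range is limited). The gripper opens to 88 mm and grips with 3 to 60 N. Pads are 19 mm wide; open, the fingers measure 130 mm over their backs; the gripper's body (78 mm by 193 mm) begins 47 mm behind the grasp point.
Start: joints at [16.507, 20.546, 0.682, 0, -70.136, -16.507], TCP at [0.675, -0, 0.245] pointing down, gripper open.
Joint ranges: [-176.03, 176.03], [-82.01, 121.73], [-58.28, 71.71], [-173.87, 95.51], [-174.79, -0.11], [-173.66, 173.66]. Speed limits (degrees/s): [136.94, 136.94, 172.46, 180, 180, 180].

### API

Orientations are given as [roll, pitch, yaw] about the fixed x, y, z axes, in that order (R = Rz(yaw) Ry(pitch) Rx(roll)).
In Python, from plant import ctrl gives the robot as it stands. The module is installed in compiled form; this text tells all that it offers.
- The arm moves only by the tool send_rows, never from a script. Its argument "plan" is a list that holds one entry, the list of rows, each a list of 6 numbers: the shift along the tool's x, y, z in cm, then the turn, a rotation vector about the tool's x, y, z in degrees. A call has 1 to 8 rows; each row is the pose to reach, as a shift and turn from the pose commanded when the call began, along the tool's axes at that moment; what a row does not reach only later rows make up. A row lasts 1/12 s, in which the tool goes at most 41.7 mm and 7.16 degrees, less where a joint would pass 70% of its speed; a pose out of reach is approached as far as the arm can. A call with a gripper value outside its range is refused whole. "fingers" is the opening, from 0 (shut) to 1 (fully open), set as the call begins (left out, the last holds). The fingers move at their own pace and stop on an object; the grip force is fixed at half the most. Time passes only in rows, so rows that repeat a pose let the fingers close. It gives the time, the measured TCP pose, the force, the opening and the grip force at its end, in the units of the state.
- ctrl.get_obs(): the state, without advancing time (a new reading comes with each control period).
- ctrl.snapshot(name): name is "scene" or "side" or "wrist"; returns a dict with "img" (420x560x3 uint8, red, green, blue), "K" (3x3 intrinsics, pixels), "pose" (4x4, takes a point from camera to world coordinates). Camera axes: x right, y down, z forward; pixel columns grow to the right and rows downward; lengths in m; the calibration is good to about 2 mm. The wrist camera is an equidistant fisheye: a pixel r from the principal point sees the ray r / f radians off the axis. A picture is of the moment at which its call begins. There is no depth.
- ctrl.close_job(): hands the job in; it is judged then, once.
The state is a dict: "clock": time; "joint_pos": joint angles; "qvel": joint speeds; "tau": joint torques, N m; "tool_pos": TCP position; "orientation": TCP orientation; "force": force on the tool from outside, world axes, zero at the start; "moment": the same for the moment, N m; "opening": finger opening in m; "gripper_force": force on a finger pad.
Only numpy, scipy, OpenCV 4.12 (cv2) and the standard library are available. Lean on these libraries where they do the work, as an engineer would, in place of code of your own. Each camera call takes 0.05 s, during which the arm holds its last target. There are 200 camera calls.

## Working session

There is one attempt and no reset: what is moved stays moved. The work goes in short steps, Python scripts to look and compute and a tool call to move; the robot and the scene stay as the last step left them, time stands still between calls to the robot, and variables do not carry over. Pictures are saved under pics/ and viewed, at most 10 in all, crops included, and the job is handed in when it is done.

Besides the shell and the picture viewer there is one more tool, called after "Request:" as a command line: name --argument value ..., lists and objects as JSON in quotes. send_rows: Moves the arm, as the interface text tells. Its arguments: {"type":"object","properties":{"plan":{"type":"array","items":{"type":"array","items":{"type":"array","items":{"type":"number"}}}},"fingers":{"type":"number"}},"required":["plan"]}

```bash
mkdir -p pics; cat > h.py <<'E'
import numpy as np, cv2
from plant import ctrl
from scipy.spatial.transform import Rotation as R
def ray(s,u,v,fish=False):
    K=s["K"];P=s["pose"];x=(u-K[0,2])/K[0,0];y=(v-K[1,2])/K[1,1]
    if fish:
        r=np.hypot(x,y);d=np.array([np.sin(r)*x/max(r,1e-9),np.sin(r)*y/max(r,1e-9),np.cos(r)])
    else: d=np.array([x,y,1.])
    return P[:3,3],P[:3,:3]@d
def onz(s,u,v,z,fish=False):
    o,d=ray(s,u,v,fish);return (o+d*(z-o[2])/d[2])
def proj(s,p):
    P=s["pose"];c=P[:3,:3].T@(np.array(p)-P[:3,3]);q=s["K"]@c;return q[:2]/q[2]
def projf(s,p):
    P=s["pose"];c=P[:3,:3].T@(np.array(p)-P[:3,3]);th=np.arctan2(np.hypot(c[0],c[1]),c[2]);n=c[:2]/np.hypot(c[0],c[1])
    return s["K"][:2,2]+th*n*np.array([s["K"][0,0],s["K"][1,1]])
def save(n,img): cv2.imwrite("pics/"+n,cv2.cvtColor(img,cv2.COLOR_RGB2BGR))
def load(n):
    d=np.load(n+".npz");return {k:d[k] for k in d}
def snap(n,f):
    s=ctrl.snapshot(n);np.savez(f,img=s["img"],K=s["K"],pose=s["pose"]);return s
E
python3 - <<'E'
from h import *
for n in["scene","side","wrist"]:
    s=snap(n,n+"0");save(n+"0.png",s["img"]);print(n,s["K"].round(1).tolist(),s["pose"].round(3).tolist())
print(ctrl.get_obs())
a=np.hstack([load("scene0")["img"],load("side0")["img"]]);
E
```

```text
scene [[414.9, 0.0, 275.9], [0.0, 414.9, 210.0], [0.0, 0.0, 1.0]] [[0.655, 0.553, -0.514, 1.263], [0.755, -0.464, 0.463, -0.672], [0.017, -0.692, -0.722, 1.104], [0.0, 0.0, 0.0, 1.0]]
side [[431.4, 0.0, 282.7], [0.0, 431.4, 208.8], [0.0, 0.0, 1.0]] [[0.97, -0.188, 0.152, 0.388], [-0.241, -0.709, 0.663, -0.744], [-0.017, -0.68, -0.733, 0.886], [0.0, 0.0, 0.0, 1.0]]
wrist [[325.2, 0.0, 282.7], [0.0, 325.2, 215.6], [0.0, 0.0, 1.0]] [[-1.0, 0.001, -0.0, 0.674], [0.001, 0.959, 0.283, -0.076], [0.0, 0.283, -0.959, 0.383], [0.0, 0.0, 0.0, 1.0]]
{'clock': 0.15, 'joint_pos': array([ 1.65058164e+01,  2.05822396e+01,  6.44441670e-01, -1.36005971e-02,
       -7.01372440e+01, -1.65064727e+01]), 'qvel': array([ 0.03511389, -0.17002697,  0.14195664,  0.09455545,  0.00414942,
       -0.09580014]), 'tau': array([ 1.39394037e-04, -5.83274567e+01,  2.93289685e+01,  7.00122759e+00,
        8.75052094e-03, -9.76538854e-05]), 'tool_pos': array([ 6.74635840e-01, -4.92264454e-05,  2.44628020e-01]), 'orientation': array([ 1.79924418e+02, -9.06281871e-03, -9.00052798e+01]), 'force': array([0.19328399, 0.04114727, 0.31600255]), 'moment': array([ 0.08633598, -0.01306597,  0.04270472]), 'gripper_force': 0.0, 'opening': 0.08751061973899081}
```

View pics/scene0.png

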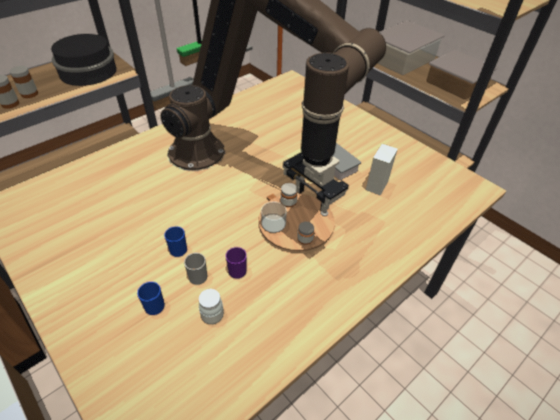

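View pics/side0.png

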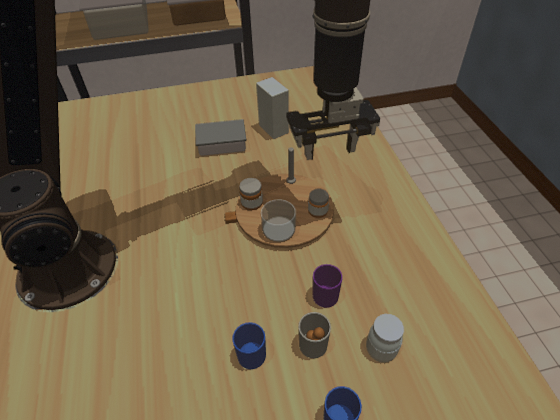

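View pics/wrist0.png

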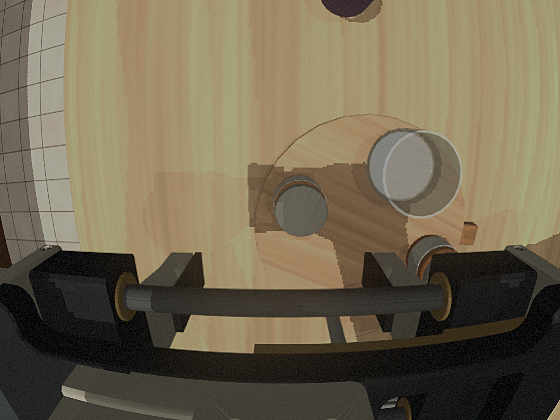

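Side view: the grey steel cup is at (314,336) with brown walnuts in it. Look-alikes are blue at (250,346) and (342,405), and purple at (327,286). The open jar's rim is at (278,213), the post top at (291,150) and the lug at (231,216). Only the grey cup fits, so I'll confirm it in an enlarged crop and measure.

```bash
python3 - <<'E'
from h import *
s=load("side0");c=load("scene0");w=load("wrist0")
for nm,S,box in[("side",s,(290,305,340,365)),("scene",c,(180,250,212,288))]:
    x0,y0,x1,y1=box;hsv=cv2.cvtColor(S["img"],cv2.COLOR_RGB2HSV)[y0:y1,x0:x1]
    m=(hsv[...,1]<75).astype(np.uint8)
    cs,_=cv2.findContours(m,0,2);k=max(cs,key=cv2.contourArea);b=cv2.boundingRect(k);print(nm,(b[0]+x0,b[1]+y0,b[2],b[3]))
for z in (0.085,):
    print("cup rim side",onz(s,314,327.5,z),"scene",onz(c,197,262,z))
print("post side",onz(s,291,150,.142))
print("jar rim side",onz(s,278,213,.094),"scene",onz(c,273,213,.094),"wrist",onz(w,415,173,.094,True))
print("lug tip side",onz(s,228,216,.016),"wrist",onz(w,476,233,.016,True))
print("tray c side",onz(s,285,208,.024))
print("lid wrist",onz(w,301,209,.084,True),"side",onz(s,318,197,.084), "lidw side",onz(s,250,186,.092))
for n,u,v in[("blue1",250,336),("blue2",342,400),("purple",327,275)]:print(n,onz(s,u,v,.085))
print("jam",onz(s,388,327,.095),"carton",onz(s,272,87,.165),"box",onz(s,220,133,.055))
cr=cv2.resize(s["img"][130:420,190:420],None,fx=2.05,fy=2.05,interpolation=cv2.INTER_CUBIC);save("crop.png",cr)
E
```

```text
side (298, 312, 33, 46)
scene (183, 252, 24, 33)
cup rim side [ 0.53594073 -0.35192302  0.085     ] scene [ 0.54745817 -0.34415175  0.085     ]
post side [0.61538016 0.13321084 0.142     ]
jar rim side [ 0.53698339 -0.03800513  0.094     ] scene [ 0.54706918 -0.04067025  0.094     ] wrist [ 0.54879862 -0.03306664  0.094     ]
lug tip side [0.41768025 0.05560839 0.016     ] wrist [0.41046318 0.05704752 0.016     ]
tray c side [0.57294811 0.03742672 0.024     ]
lid wrist [0.65696122 0.00540121 0.084     ] side [ 0.65246272 -0.00108666  0.084     ] lidw side [0.48828949 0.07665911 0.092     ]
blue1 [ 0.40733986 -0.33777091  0.085     ]
blue2 [ 0.54372144 -0.49963265  0.085     ]
purple [ 0.60019285 -0.23812526  0.085     ]
jam [ 0.67650055 -0.39241139  0.095     ] carton [0.62875959 0.41560819 0.165     ] box [0.44715794 0.37518641 0.055     ]
```

View pics/crop.png

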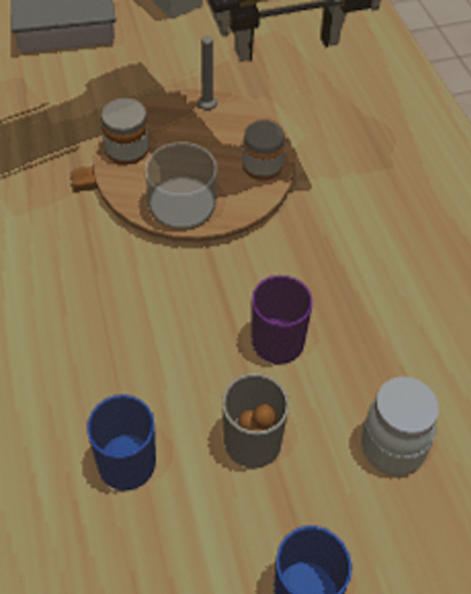

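The crop confirms it: the grey cup with walnuts is at crop (255,420), which is full-image (314,335), with the blue and purple cups around it. The open jar is at crop (182,180) and the lug at crop (82,178). Next: a slanted side grasp over the crowd, starting with a pre-grasp above the cup.

```bash
cat >> h.py <<'E'
def ori(b,e):
    b,e=np.radians([b,e]);z=np.array([np.cos(b)*np.cos(e),np.sin(b)*np.cos(e),-np.sin(e)])
    x=np.array([np.cos(b)*np.sin(e),np.sin(b)*np.sin(e),np.cos(e)]);return np.c_[x,np.cross(z,x),z]
def cur():
    o=ctrl.get_obs();return o["tool_pos"],R.from_euler("xyz",o["orientation"],degrees=True).as_matrix(),o
def go(p,M,frm=None):
    p0,R0=frm if frm else cur()[:2]
    return (100*R0.T@(np.array(p)-p0)).round(2),np.degrees(R.from_matrix(R0.T@M).as_rotvec()).round(1)
E
python3 - <<'E'
from h import *
print(go([.536,-.352,.215],ori(-10,40)))
E
```

```text
(array([35.2 , 13.86,  2.99]), array([ 34.8,  41.5, -74.5]))
```

Request:
send_rows --plan '[[[35.2,13.9,3.0,34.8,41.5,-74.5],[35.2,13.9,3.0,34.8,41.5,-74.5],[35.2,13.9,3.0,34.8,41.5,-74.5],[35.2,13.9,3.0,34.8,41.5,-74.5],[35.2,13.9,3.0,34.8,41.5,-74.5],[35.2,13.9,3.0,34.8,41.5,-74.5],[35.2,13.9,3.0,34.8,41.5,-74.5],[35.2,13.9,3.0,34.8,41.5,-74.5]]]' --fingers 1

```text
clock: 0.82
tool_pos: [0.5562, -0.3018, 0.221]
orientation: [-169.8, -30.6, -46.6]
force: [0.7, -5.7, 0.8]
opening: 0.0874
gripper_force: 0.0
```

```bash
python3 - <<'E'
from h import *
p,M,o=cur();print(p,o["joint_pos"].round(1),o["clock"],go([.536,-.352,.215],ori(-10,40)))
E
```

```text
[ 0.55620823 -0.30182319  0.22103136] [-12.    2.2 -49.2  47.5 -10.9  13.5] 0.8167 (array([1.64, 5.13, 0.77]), array([ 13.9,  16.1, -29.5]))
```

Request:
send_rows --plan '[[[1.6,5.1,0.8,13.9,16.1,-29.5],[1.6,5.1,0.8,13.9,16.1,-29.5],[1.6,5.1,0.8,13.9,16.1,-29.5],[1.6,5.1,0.8,13.9,16.1,-29.5],[1.6,5.1,0.8,13.9,16.1,-29.5],[1.6,5.1,0.8,13.9,16.1,-29.5],[1.6,5.1,0.8,13.9,16.1,-29.5]]]'

```text
clock: 1.4
tool_pos: [0.5303, -0.3662, 0.2173]
orientation: [-174.0, -42.0, -26.5]
force: [-0.7, -1.7, 0.5]
opening: 0.0874
gripper_force: 0.0
```

```bash
python3 - <<'E'
from h import *
p,M,o=cur();print(p,o["joint_pos"].round(1),o["clock"],go([.536,-.352,.215],ori(-10,40)))
s=snap("wrist","w1");save("w1.png",s["img"])
E
```

```text
[ 0.530273   -0.36619576  0.21734493] [-17.2   3.3 -41.1   3.   -3.3  80.1] 1.4 (array([-0.25, -1.51,  0.25]), array([  5.9,   7.3, -11.8]))
```

View pics/w1.png

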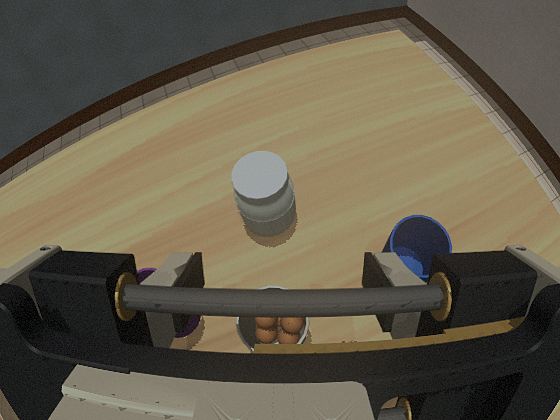

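Wrist view: the cup with walnuts is at (272,320), the jam jar at (263,195), a blue cup at (420,245) and the purple one behind the left finger. J5 is nearly singular here, so I'll fit the arm's kinematics from the poses already visited, so that reach and singularities can be checked.

```bash
cat > kin.py <<'E'
import numpy as np, itertools
from scipy.spatial.transform import Rotation as R
from scipy.optimize import least_squares
S=[]
def rots(q,s):
    a=[R.from_euler(ax,s[i]*q[i],degrees=True) for i,ax in enumerate("zyyxyx")]
    out=[];c=R.identity()
    for r in a: c=c*r; out.append(c)
    return out
def obs(q,s,Mt):
    return rots(q,s)[5].as_matrix()@Mt
E
python3 - <<'E'
from kin import *
from h import ctrl
o=ctrl.get_obs()
D=[([16.5058,20.5822,.6444,-.0136,-70.137,-16.506],[.674636,-.00005,.244628],[179.924,-.009,-90.005]),
([-12,2.2,-49.2,47.5,-10.9,13.5],[.5562,-.3018,.2210],[-169.8,-30.6,-46.6]),
(o["joint_pos"],o["tool_pos"],o["orientation"])]
Rs=[R.from_euler("xyz",d[2],degrees=True).as_matrix() for d in D]
res=[]
for s in itertools.product([1,-1],repeat=6):
    Ts=[rots(d[0],s)[5].as_matrix().T@M for d,M in zip(D,Rs)]
    e=sum(np.degrees(R.from_matrix(Ts[0].T@T).magnitude()) for T in Ts[1:])
    res.append((e,s,Ts[2].round(3).tolist()))
res.sort(key=lambda r:r[0])
for r in res[:3]:print(r)
s=res[0][1]
A=[];b=[]
for d in D:
    r=[x.as_matrix() for x in rots(d[0],s)]
    A.append(np.c_[r[0][:,0]+0, r[0][:,1],[0,0,1],r[1][:,2],r[2][:,0],r[2][:,2],r[5][:,0]]);b.append(d[1])
A=np.vstack(A);b=np.hstack(b)
x,_,rk,sv=np.linalg.lstsq(A,b,rcond=None);print(x.round(4),rk,sv.round(3),(A@x-b).round(4))
E
```

```text
(np.float64(0.06898686410586921), (1, 1, -1, -1, -1, -1), [[0.0, 0.0, 1.0], [-1.0, -0.0, 0.0], [-0.0, -1.0, 0.0]])
(np.float64(83.19011471071754), (1, -1, -1, -1, -1, -1), [[0.113, -0.013, 0.994], [-0.994, -0.001, 0.113], [-0.0, -1.0, -0.013]])
(np.float64(99.26065690711835), (1, 1, -1, 1, -1, -1), [[-0.001, -0.005, 1.0], [-0.997, -0.075, -0.001], [0.075, -0.997, -0.005]])
[ 0.6666 -0.1901  0.4893 -0.1785  0.0827 -0.1018 -0.0469] 7 [3.324 2.523 1.733 0.669 0.341 0.124 0.021] [-0.0003  0.0015  0.0005  0.0001 -0.0042  0.0015 -0.0003  0.0027 -0.002 ]
```

```bash
python3 - <<'E'
from h import *
o=ctrl.get_obs();w=load("w1");c=load("scene0");s=load("side0")
for p in([.536,-.352],[.542,-.348],[.547,-.344]):
    t=np.linspace(0,2*np.pi,60);P=np.c_[p[0]+.033*np.cos(t),p[1]+.033*np.sin(t),0*t+.085]
    q=np.array([projf(w,x) for x in P]);print(p,"wrist",q.min(0).round(0),q.max(0).round(0))
    for n,S in(("side",s),("scene",c)):
        b=P.copy();b[:,2]=0;b[:,:2]=p+(b[:,:2]-p)*.0305/.033
        q=np.array([proj(S,x) for x in np.r_[P,b]]);print("  ",n,q.min(0).round(1),q.max(0).round(1))
# scene cup by low sat with wider box
h=cv2.cvtColor(c["img"],cv2.COLOR_RGB2HSV)[245:292,178:218];print((h[::3,::2,1]<95).astype(int))
np.savez("k1",q=o["joint_pos"],p=o["tool_pos"],r=o["orientation"])
print(go([.54,-.35,.215],ori(0,45)))
E
```

```text
[0.536, -0.352] wrist [240. 284.] [315. 357.]
   side [297.7 312.8] [330.5 360.1]
   scene [181.7 252.4] [205.8 285.3]
[0.542, -0.348] wrist [234. 280.] [308. 353.]
   side [300.  310.5] [332.7 357.6]
   scene [183.9 252.9] [207.9 285.8]
[0.547, -0.344] wrist [228. 277.] [302. 349.]
   side [301.8 308.3] [334.4 355.3]
   scene [185.9 253.2] [209.9 286.1]
[[0 0 0 0 1 0 0 0 0 0 1 1 1 1 1 0 0 1 1 1]
 [0 0 0 0 1 0 0 1 1 1 1 1 0 0 1 1 1 1 1 1]
 [0 0 0 0 1 0 0 1 1 1 0 1 1 1 1 1 1 1 1 1]
 [0 0 0 1 0 1 1 1 1 1 1 1 1 1 1 1 1 1 1 1]
 [1 1 0 0 1 1 1 1 1 1 1 1 1 1 1 0 1 1 1 1]
 [1 0 0 1 1 1 1 1 1 1 1 1 1 1 1 1 1 1 1 1]
 [0 1 1 1 1 1 1 1 1 1 1 1 1 1 1 1 1 1 1 1]
 [1 1 1 1 1 1 1 1 1 1 1 1 1 1 1 1 1 1 1 0]
 [1 1 1 1 1 1 1 1 1 1 1 1 1 1 1 1 0 0 0 0]
 [1 1 0 0 1 1 1 1 1 1 1 1 1 1 1 0 0 0 0 1]
 [0 1 1 1 0 1 1 1 1 1 1 1 1 1 1 0 0 0 1 1]
 [1 1 1 1 1 1 1 1 1 1 1 1 1 1 1 0 0 0 1 1]
 [1 1 1 1 1 1 1 1 1 1 1 1 1 1 0 0 0 1 1 1]
 [1 1 1 1 0 0 0 0 1 1 1 1 0 0 0 0 1 1 1 1]
 [1 1 0 0 0 0 0 0 1 0 0 0 0 0 1 1 1 1 0 0]
 [0 0 0 0 0 0 1 0 0 1 1 1 1 1 1 1 1 1 1 1]]
(array([ 0.02, -1.94,  0.48]), array([ 12.3,   1.9, -19.1]))
```

```bash
python3 - <<'E'
from h import *
print(go([.537,-.351,.165],ori(0,45)))
E
```

```text
(array([-3.5 , -1.35,  4.  ]), array([ 12.3,   1.9, -19.1]))
```

Request:
send_rows --plan '[[[-3.5,-1.4,4.0,12.3,1.9,-19.1],[-3.5,-1.4,4.0,12.3,1.9,-19.1],[-3.5,-1.4,4.0,12.3,1.9,-19.1],[-3.5,-1.4,4.0,12.3,1.9,-19.1],[-3.5,-1.4,4.0,12.3,1.9,-19.1],[-3.5,-1.4,4.0,12.3,1.9,-19.1],[-3.5,-1.4,4.0,12.3,1.9,-19.1],[-3.5,-1.4,4.0,12.3,1.9,-19.1]]]'

```text
clock: 2.12
tool_pos: [0.5374, -0.3506, 0.1654]
orientation: [-179.5, -44.6, -1.2]
force: [-0.4, 0.2, -0.7]
opening: 0.0872
gripper_force: 0.0
```

```bash
python3 - <<'E'
from h import *
p,M,o=cur();print(p,o["joint_pos"].round(1),o["clock"],o["force"],go([.537,-.351,.065],ori(0,45)))
np.savez("k2",q=o["joint_pos"],p=o["tool_pos"],r=o["orientation"])
s=snap("wrist","w2");save("w2.png",s["img"])
E
```

```text
[ 0.53742406 -0.35062622  0.16543052] [-35.5  11.  -19.9 -52.  -30.8 163.8] 2.1167 [-0.36816506  0.15095485 -0.72961255] (array([-7.08,  0.1 ,  7.12]), array([ 0.3,  0.4, -0.9]))
```

```bash
cat > kin.py <<'E'
import numpy as np,glob
from scipy.spatial.transform import Rotation as R
from scipy.optimize import least_squares
s=(1,1,-1,-1,-1,-1);MT=np.array([[0,0,1],[-1,0,0],[0,-1,0.]])
def rots(q):
    out=[];c=R.identity()
    for i,ax in enumerate("zyyxyx"): c=c*R.from_euler(ax,s[i]*q[i],degrees=True);out.append(c.as_matrix())
    return out
def basis(q):
    r=rots(q);return np.c_[r[0][:,0],r[0][:,1],[0,0,1],r[1][:,2],r[2][:,0],r[2][:,2],r[5][:,0]],r[5]@MT
def fit():
    D=[([16.5058,20.5822,.6444,-.0136,-70.137,-16.506],[.674636,-.00005,.244628])]
    for f in sorted(glob.glob("k[0-9]*.npz")): d=np.load(f);D.append((d["q"],d["p"]))
    A=np.vstack([basis(d[0])[0] for d in D]);b=np.hstack([d[1] for d in D])
    lam=1e-4;x0=np.array([0,-.19,.35,.4,.45,0,.25])
    x=x0+np.linalg.solve(A.T@A+lam*np.diag([1,0,.1,.1,.1,.5,.3]),A.T@(b-A@x0));return x,A@x-b
lo=np.array([-176,-82,-58.2,-173.8,-174.7,-173.6]);hi=np.array([176,121.7,71.7,95.5,-.2,173.6])
def ik(p,M,q0,x):
    def f(q):
        B,Rm=basis(q);return np.r_[(B@x-p)*10,R.from_matrix(Rm.T@M).as_rotvec()]
    q0=np.clip(q0,lo+.5,hi-.5);r=least_squares(f,q0,bounds=(lo,hi),x_scale=50.);return r.x,np.linalg.norm(r.fun)
E
python3 - <<'E'
from kin import *
x,r=fit();print(x.round(4),r.round(4))
d=np.load("k2.npz")
from h import ori
for b,z in((0,.065),):
    print(ik(np.array([.537,-.351,z]),ori(b,45),d["q"],x))
E
```

```text
[ 0.5957 -0.1603  2.5974 -0.9428  0.7349 -1.0018  0.3083] [-0.0413  0.0206 -0.0304 -0.0221  0.0398 -0.0195  0.0177 -0.0899  0.05  ]
(array([-22.01186105,   1.21794669, -36.26342462, -10.98493551,
       -37.63168768, 120.05367077]), np.float64(0.7203936802291813))
```

Request:
send_rows --plan '[[[-2.4,0.1,2.4,0.3,0.4,-0.9],[-4.5,0.1,4.5,0.3,0.4,-0.9],[-6.0,0.1,6.0,0.3,0.4,-0.9],[-7.1,0.1,7.1,0.3,0.4,-0.9],[-7.1,0.1,7.1,0.3,0.4,-0.9],[-7.1,0.1,7.1,0.3,0.4,-0.9],[-7.1,0.1,7.1,0.3,0.4,-0.9]]]'

```text
clock: 2.75
tool_pos: [0.5479, -0.3485, 0.0873]
orientation: [-179.7, -42.5, -1.1]
force: [-0.5, 0.3, 0.6]
opening: 0.0876
gripper_force: 0.0
```

```bash
python3 - <<'E'
from h import *
p,M,o=cur();print(p,o["joint_pos"].round(1),o["clock"],o["force"],go([.537,-.351,.065],ori(0,45)))
np.savez("k3",q=o["joint_pos"],p=o["tool_pos"],r=o["orientation"])
from kin import *
x,r=fit();print(x.round(4),r.round(4))
a=snap("side","s1");b=snap("scene","c1")
save("chk.png",np.hstack([cv2.resize(a["img"][220:420,220:420],(400,400)),cv2.resize(b["img"][200:330,120:250],(400,400))]))
E
```

```text
[ 0.54787718 -0.34851254  0.08729799] [-36.2  18.4 -20.1 -59.1 -27.3 173.5] 2.75 [-0.51937607  0.26904029  0.5650464 ] (array([-2.3 ,  0.27,  0.91]), array([ 0.4,  2.5, -0.8]))
[ 0.0097 -0.1558  0.774   0.2664  0.6342 -0.2407  0.3886] [-0.0388  0.026  -0.0524 -0.0268  0.0458 -0.078   0.0361 -0.0577  0.0607
 -0.0221 -0.0405  0.0697]
```

View pics/chk.png

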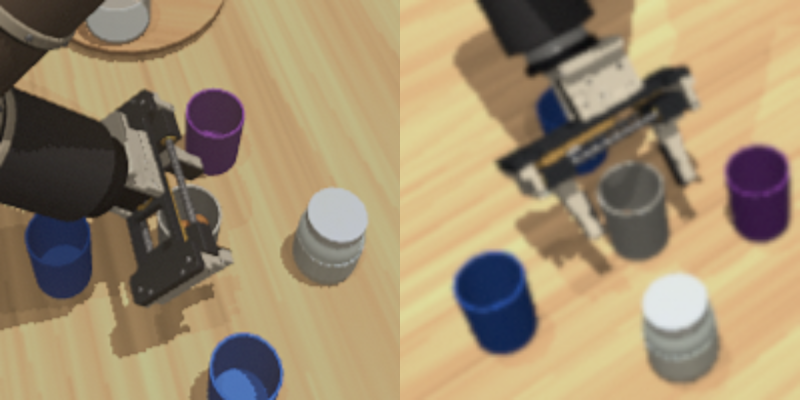

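Composite: the gripper straddles the grey cup correctly, with tips either side of it (left picture (195,215), right (632,210)) and clear of the blue and purple cups. J6 has run into its limit at 173.5, so I need the half-turned grasp. I'll improve the kinematic fit to plan this and the pour.

```bash
python3 - <<'E'
s=open("kin.py").read()
s=s.replace("r[2][:,2],r[5][:,0]]","r[2][:,2],r[5][:,0],r[3][:,1],r[3][:,2],r[4][:,2]]")
s=s.replace("[0,-.19,.35,.4,.45,0,.25]","[0,-.19,.35,.4,.45,0,.25,0,0,0]").replace("[1,0,.1,.1,.1,.5,.3]","[1,.1,.1,.1,.1,.5,.3,.5,.5,.5]").replace("lam=1e-4","lam=1e-5")
open("kin.py","w").write(s)
E
python3 - <<'E'
from kin import *
x,r=fit();print(x.round(4),r.round(4))
import numpy as np
D=[np.load(f"k{i}.npz") for i in (1,2,3)]
for d in D:
    M=R.from_euler("xyz",d["r"],degrees=True).as_matrix();print(d["q"].round(2),np.degrees(R.from_matrix(basis(d["q"])[1].T@M).magnitude()))
E
```

```text
[-0.     -0.      0.1988  0.6016  0.4636  0.      0.3592 -0.1918 -0.
  0.    ] [ 0.  0. -0.  0. -0. -0. -0. -0.  0. -0.  0.  0.]
[-17.33   3.26 -40.77   2.15  -3.59  81.22] 3.4650511066448025e-14
[-35.53  11.01 -19.95 -52.03 -30.78 163.77] 2.871663902684697e-14
[-36.23  18.43 -20.06 -59.08 -27.28 173.53] 3.886794518599503e-14
```

The fit is now exact (link lengths found), so I can plan the grasp and pour with IK.

```bash
cat > plan.py <<'E'
from kin import *
from h import ori
X=fit()[0]
J=np.array([.540,-.040]);AX=np.array([.573,.037])
def flipped(M): return M@np.diag([-1,-1,1.])
def pts():
    g=np.linspace
    B=np.array(np.meshgrid(g(-.039,.039,3),g(-.097,.097,7),g(-.2,-.047,4))).reshape(3,-1)
    F=np.array(np.meshgrid([-.012,.012],[-.054,-.035,.035,.054],g(-.047,.019,3))).reshape(3,-1)
    t=g(0,2*np.pi,8,endpoint=False);C=np.hstack([np.array([.055*np.cos(t),.055*np.sin(t),0*t+z]) for z in g(-.2,-.36,4)])
    return np.hstack([B,F,C]).T
PT=pts()
OBS=[(J,.044,.094),(np.array([.488,.077]),.03,.092),(np.array([.655,0]),.027,.084),(np.array([.615,.133]),.008,.142),(AX,.135,.024),(np.array([.57,0]),2.,0.)]
def clear(p,M,obs=OBS):
    W=p+PT@M.T;best=9
    for c,r,h in obs:
        dr=np.hypot(*(W[:,:2]-c).T)-r;dz=W[:,2]-h
        best=min(best,np.where((dr>0)&(dz>0),np.hypot(dr,dz),np.maximum(dr,dz)).min())
    return best
def pour(m,b,e,tau,zl,off,fl,gz=.065,J=J):
    M=ori(b,e);M=flipped(M) if fl else M
    mv=np.array([np.cos(m),np.sin(m),0]);k=np.cross([0,0,1],mv)
    M=R.from_rotvec(k*tau).as_matrix()@M
    a=mv*np.sin(tau)+[0,0,np.cos(tau)];n=mv*np.cos(tau)-[0,0,np.sin(tau)]
    lip=np.r_[J+off*mv[:2],.094+zl];return lip-(.085-gz)*a-.033*n,M
E
cat > srch.py <<'E'
from plan import *
q=np.load("k3.npz")["q"]
for fl in(0,1):
  for e in(40,45):
    for b in(0,-10):
      M=ori(b,e);M=flipped(M) if fl else M
      q0=q.copy();q0[5]-=180*fl
      qg,er=ik(np.array([.537,-.351,.065]),M,q0,X);print(fl,e,b,qg.round(0),round(er,4))
      if er>.01:continue
      if b!=0: continue
      res=[]
      for md in range(0,360,30):
        m=np.radians(md)
        for rel in(-90,-60,-30,0,30,60,90):
          b0=(md+rel+180)%360-180
          if abs(b0)>90: continue
          qq=qg;ok=True;cl=9;mj=0;prev=None
          # transit yaw
          n=max(2,int(abs(b0-b)/15))
          for i,t in enumerate(np.linspace(0,1,n)):
            p0,M0=pour(m,b+(b0-b)*t,e,0,.08,-.012,fl)
            p=np.array([.537,-.351,.26])*(1-t)+(p0+[0,0,.03])*t
            qn,er=ik(p,M0,qq,X)
            if er>.01: ok=False;break
            qq=qn
          if not ok: continue
          for tau in np.radians(range(0,121,15)):
            p0,M0=pour(m,b0,e,tau,.03,-.012,fl);qn,er=ik(p0,M0,qq,X)
            if er>.01: ok=False;break
            mj=max(mj,abs(qn-qq).max());qq=qn
            if tau>1.5: cl=min(cl,clear(p0,M0))
          if ok: res.append((round(cl,3),round(mj),md,rel,b0,qq.round(0)))
      res.sort(key=lambda r:-r[0])
      for r in res[:6]:print("  ",*r)
E
time python3 srch.py
```

```text
0 40 0 [-37.  20. -21. -60. -26. 174.] 0.162
0 40 -10 [-36.  19. -24. -67. -18. 174.] 0.12
0 45 0 [-36.  20. -21. -59. -27. 174.] 0.0799
0 45 -10 [-35.  19. -23. -66. -19. 174.] 0.036
1 40 0 [-49.  23. -21. -79. -36.  23.] 0.0
   0.041 22 90 0 90 [ 40.  34. -40.  47. -80. -78.]
   0.04 24 60 0 60 [ 32.  43. -16.  26. -98. -76.]
   0.037 46 30 0 30 [  22.   49.    5.    9. -115.  -83.]
   0.018 42 0 30 30 [  -1.   54.   26.  -30. -132.  -91.]
   0.018 24 30 30 60 [  12.   55.   19.   -7. -129.  -69.]
   0.018 16 60 30 90 [  24.   51.    2.   14. -115.  -54.]
1 40 -10 [-48.  21. -25. -88. -28.  24.] 0.0
1 45 0 [-42.  21. -20. -69. -31.   9.] 0.0
   0.033 22 90 0 90 [ 41.  37. -40.  47. -83. -81.]
   0.024 48 30 0 30 [  22.   52.    6.    9. -118.  -84.]
   0.024 25 60 0 60 [  33.   46.  -15.   27. -101.  -77.]
   0.019 39 0 30 30 [  -0.   56.   27.  -30. -136.  -91.]
   0.019 24 30 30 60 [  13.   57.   19.   -5. -131.  -68.]
   0.019 17 60 30 90 [  25.   53.    1.   16. -117.  -54.]
1 45 -10 [-39.  19. -23. -73. -21.   3.] 0.0
real	0m33.496s
user	0m33.849s
sys	0m0.223s
```

Pure pitch pour toward about +y with the flipped grasp has good clearance. So: rise, then roll the tool half a turn, with J6 coming down.

Request:
send_rows --plan '[[[2.8,0,-2.8,0,0,0],[5.7,0,-5.7,0,0,0],[7.1,0,-7.1,0,0,7],[7.1,0,-7.1,0,0,14],[7.1,0,-7.1,0,0,21],[7.1,0,-7.1,0,0,28],[7.1,0,-7.1,0,0,35],[7.1,0,-7.1,0,0,42]]]'

```text
clock: 3.52
tool_pos: [0.5519, -0.3493, 0.1882]
orientation: [-148.1, -29.8, -52.1]
force: [0.5, 0.2, -0.2]
opening: 0.0877
gripper_force: 0.0
```

Request:
send_rows --plan '[[[0,0,0,0,0,7],[0,0,0,0,0,14],[0,0,0,0,0,21],[0,0,0,0,0,28],[0,0,0,0,0,35],[0,0,0,0,0,42],[0,0,0,0,0,49],[0,0,0,0,0,56]]]'

```text
clock: 4.18
tool_pos: [0.5519, -0.3493, 0.188]
orientation: [-137.8, 5.9, -97.1]
force: [-1.0, 0.9, -0.0]
opening: 0.088
gripper_force: 0.0
```

Request:
send_rows --plan '[[[0,0,0,0,0,7],[0,0,0,0,0,14],[0,0,0,0,0,21],[0,0,0,0,0,28],[0,0,0,0,0,35],[0,0,0,0,0,42],[0,0,0,0,0,49],[0,0,0,0,0,56]]]'

```text
clock: 4.85
tool_pos: [0.5519, -0.3494, 0.188]
orientation: [-158.6, 37.7, -148.0]
force: [-0.1, 0.2, -0.3]
opening: 0.0879
gripper_force: 0.0
```

```bash
python3 - <<'E'
from h import *
from plan import flipped
p,M,o=cur();print(p,o["joint_pos"].round(1),o["clock"],go([.537,-.351,.165],flipped(ori(0,45))))
E
```

```text
[ 0.55186239 -0.34937582  0.18799194] [-30.7   9.6 -19.4 -43.1 -29.6  -2.5] 4.85 (array([2.47, 0.97, 0.69]), array([ 0.1, -2.5, 24.8]))
```

Request:
send_rows --plan '[[[0.5,0.2,0.1,0,-0.6,6],[1.2,0.5,0.3,0,-1.2,12],[2.0,0.8,0.5,0,-2,18],[2.5,1.0,0.7,0.1,-2.5,24.8],[2.5,1.0,0.7,0.1,-2.5,24.8],[2.5,1.0,0.7,0.1,-2.5,24.8]]]'

```text
clock: 5.35
tool_pos: [0.5364, -0.3515, 0.1641]
orientation: [-179.5, 44.9, -179.3]
force: [0.6, -0.0, 0.2]
opening: 0.0876
gripper_force: 0.0
```

```bash
python3 - <<'E'
from h import *
from plan import flipped
p,M,o=cur();print(p,o["joint_pos"].round(1),o["clock"],go([.537,-.351,.065],flipped(ori(0,45))))
E
```

```text
[ 0.53644791 -0.35150565  0.16409903] [-36.4  11.3 -19.7 -53.1 -31.5 -13.4] 5.35 (array([6.96, 0.12, 7.06]), array([-0. , -0.1,  0.5]))
```

Request:
send_rows --plan '[[[2.0,0,2.0,0,0,0.5],[4.0,0.1,4.0,0,0,0.5],[6.0,0.1,6.0,0,0,0.5],[7.0,0.1,7.0,0,0,0.5],[7.0,0.1,7.0,0,0,0.5],[7.0,0.1,7.0,0,0,0.5],[7.0,0.1,7.0,0,0,0.5]]]'

```text
clock: 5.93
tool_pos: [0.5372, -0.3508, 0.0659]
orientation: [-180.0, 45.0, 180.0]
force: [-0.1, -0.4, 0.2]
opening: 0.0879
gripper_force: 0.0
```

```bash
python3 - <<'E'
from h import *
from plan import flipped
p,M,o=cur();print(p,o["joint_pos"].round(1),o["clock"],o["force"],go([.537,-.351,.065],flipped(ori(0,45))))
E
```

```text
[ 0.5372345  -0.35077105  0.06594829] [-42.1  21.  -20.4 -68.7 -30.6   8.2] 5.9333 [-0.13125184 -0.36621515  0.22650414] (array([ 0.08, -0.02,  0.05]), array([-0., -0., -0.]))
```

Request:
send_rows --plan '[[[0,0,0,0,0,0],[0,0,0,0,0,0],[0,0,0,0,0,0],[0,0,0,0,0,0],[0,0,0,0,0,0],[0,0,0,0,0,0],[0,0,0,0,0,0],[0,0,0,0,0,0]]]' --fingers 0

```text
clock: 6.6
tool_pos: [0.537, -0.3499, 0.0653]
orientation: [179.8, 45.0, 179.8]
force: [-2.1, 2.3, 6.8]
opening: 0.0643
gripper_force: 29.9
```

```bash
python3 - <<'E'
from h import *
from plan import *
p,M,o=cur();print(p,o["clock"],o["force"],o["opening"],o["gripper_force"])
# plan pour
m=np.radians(75)
for zl in(.012,.02,.03):
  for md in(60,75,90):
    m=np.radians(md);q=o["joint_pos"];out=[]
    for t in np.linspace(0,1,7):
        p0,M0=pour(m,md*t,45,0,.05,-.012,1);pp=np.array([.537,-.351,.26])*(1-t)+p0*t
        q,er=ik(pp,M0,q,X);out.append(round(er,3))
    q1=q
    for tau in range(0,121,20):
        p0,M0=pour(m,md,45,np.radians(tau),zl,-.012,1);q,er=ik(p0,M0,q,X);out.append((tau,round(er,3),round(clear(p0,M0),3)))
    print(zl,md,out,q1.round(),q.round())
E
```

```text
[ 0.53698308 -0.34992623  0.06531428] 6.6 [-2.14033469  2.27324103  6.76302562] 0.06431729079769685 29.90820276942486
0.012 60 [np.float64(0.0), np.float64(0.0), np.float64(0.0), np.float64(0.0), np.float64(0.0), np.float64(0.0), np.float64(0.0), (0, np.float64(0.0), np.float64(-0.002)), (20, np.float64(0.0), np.float64(0.003)), (40, np.float64(0.0), np.float64(0.007)), (60, np.float64(0.0), np.float64(0.012)), (80, np.float64(0.0), np.float64(0.02)), (100, np.float64(0.0), np.float64(0.028)), (120, np.float64(0.0), np.float64(0.015))] [-24.  18. -17. -53. -62.  23.] [  33.   47.  -16.   27. -100.  -78.]
0.012 75 [np.float64(0.0), np.float64(0.0), np.float64(0.0), np.float64(0.0), np.float64(0.0), np.float64(0.0), np.float64(0.0), (0, np.float64(0.0), np.float64(-0.002)), (20, np.float64(0.0), np.float64(0.003)), (40, np.float64(0.0), np.float64(0.007)), (60, np.float64(0.0), np.float64(0.012)), (80, np.float64(0.0), np.float64(0.02)), (100, np.float64(0.0), np.float64(0.028)), (120, np.float64(0.0), np.float64(0.017))] [-22.  24.  -9. -48. -72.  29.] [ 37.  43. -28.  36. -90. -78.]

[... 2721 characters left out ...]
, np.float64(0.028)), (80, np.float64(0.0), np.float64(0.037)), (100, np.float64(0.0), np.float64(0.046)), (120, np.float64(0.0), np.float64(0.028))] [-22.  24.  -9. -48. -72.  29.] [ 37.  42. -28.  36. -92. -77.]
0.03 90 [np.float64(0.0), np.float64(0.0), np.float64(0.0), np.float64(0.0), np.float64(0.0), np.float64(0.0), np.float64(0.0), (0, np.float64(0.0), np.float64(0.005)), (20, np.float64(0.0), np.float64(0.011)), (40, np.float64(0.0), np.float64(0.019)), (60, np.float64(0.0), np.float64(0.028)), (80, np.float64(0.0), np.float64(0.037)), (100, np.float64(0.0), np.float64(0.046)), (120, np.float64(0.0), np.float64(0.033))] [-19.  29.  -2. -43. -81.  35.] [ 41.  37. -40.  47. -83. -81.]
```

Cup gripped (64 mm, 30 N). Lift.

Request:
send_rows --plan '[[[-1.2,0,-1.2,0,0,0],[-3.5,0,-3.5,0,0,0],[-6,0,-6,0,0,0],[-8.5,0,-8.5,0,0,0],[-11,0,-11,0,0,0],[-12.5,0,-12.5,0,0,0],[-12.5,0,-12.5,0,0,0],[-12.5,0,-12.5,0,0,0]]]'

```text
clock: 7.27
tool_pos: [0.537, -0.3501, 0.2426]
orientation: [179.9, 45.0, 179.9]
force: [0.2, 0.6, -3.8]
opening: 0.0648
gripper_force: 30.0
```

```bash
python3 - <<'E'
from h import *
from plan import *
s=snap("side","s2");c=snap("scene","c2")
p,M,o=cur();print(p,o["clock"],o["force"],o["opening"],o["gripper_force"],o["joint_pos"].round())
p0,M0=pour(np.radians(75),75,45,0,.11,-.012,1);print(p0,go(p0,M0))
# refine jar etc: edges by eye from enlarged crop
a=cv2.resize(s["img"][130:260,215:345],(520,520),interpolation=cv2.INTER_CUBIC)
b=cv2.resize(c["img"][175:255,250:340],(280,249),interpolation=cv2.INTER_CUBIC)
save("jar.png",np.hstack([a,np.vstack([b,np.zeros((271,280,3),np.uint8)])]))
E
```

```text
[ 0.53624145 -0.3499744   0.23955687] 7.3667 [ 0.06434229  0.24449943 -2.28825347] 0.06448484594355702 30.001192076670122 [-33.   5. -18. -43. -34. -28.]
[ 0.52835314 -0.08346666  0.184     ] (array([ 4.59, 26.63,  3.43]), array([-52.9,  -0. , -53.3]))
```

View pics/jar.png

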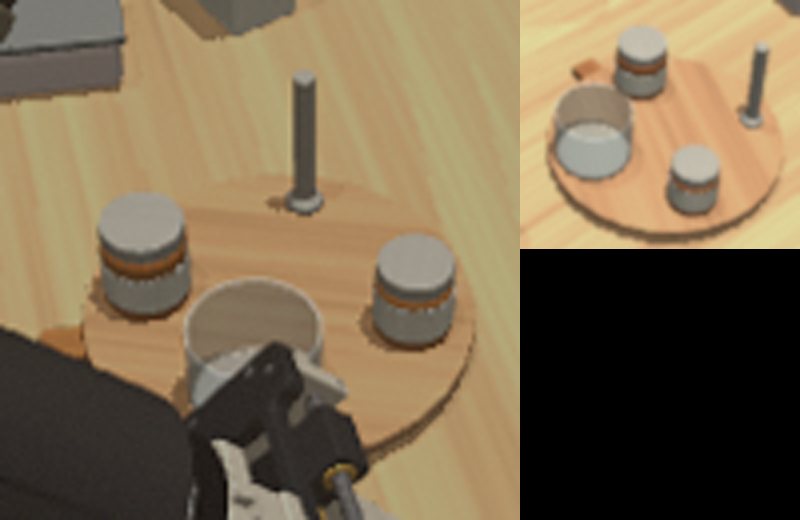

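Crop: in the side view the jar rim centre is at about (278,212), the post top at (291,149) and the lids at (250,186) and (318.5,196). In the scene view the rim is at (274,210), the post at (328,190) and the lids at (289,189) and (306,227). Fit the carousel's centre and angle jointly.

```bash
python3 - <<'E'
from h import *
from plan import *
s=load("side0");c=load("scene0")
F=[(s,proj,290.75,149,.105,0,.142),(s,proj,250.25,186,.092,90,.092),(s,proj,318.5,195.75,.092,-90,.084),(s,proj,278.25,212.25,.085,180,.094),
(c,proj,327.8,190.4,.105,0,.142),(c,proj,289.2,188.8,.092,90,.092),(c,proj,306,226.8,.092,-90,.084),(c,proj,273.95,210.4,.085,180,.094)]
def P(x,r,a,z): t=x[2]+np.radians(a);return [x[0]+r*np.cos(t),x[1]+r*np.sin(t),z]
def f(x): return np.hstack([g(S,P(x,r,a,z))-[u,v] for S,g,u,v,r,a,z in F])
r=least_squares(f,[.573,.037,1.15]);x=r.x;print(x,np.degrees(x[2]),r.fun.round(1))
print("jar",P(x,.085,180,.094),"post",P(x,.105,0,.142))
# lug tip: front face centre px
for n,u,v in(("s",228,216),):
    q=onz(s,u,v,.012);print(q,np.degrees(np.arctan2(q[1]-x[1],q[0]-x[0])))
np.save("car.npy",x)
E
```

```text
[0.57377443 0.04331299 1.14580617] 65.64985777119617 [ 0.3 -0.4  0.  -1.3  0.7 -0.8  0.1 -0.5 -0.8 -0.5 -0.7 -0.4 -0.4  0.5
 -1.1  0.3]
jar [np.float64(0.53872792094691), np.float64(-0.0341256484144479), 0.094] post [np.float64(0.61706716536921), np.float64(0.13897248208771307), 0.142]
[0.4178167  0.05928392 0.012     ] 174.15297832650623
```

Request:
send_rows --plan '[[[0.5,3.0,0.4,-6,0,-6],[1.1,6.4,0.8,-11,0,-11],[1.7,10,1.3,-16,0,-16],[2.3,13.5,1.7,-21,0,-21],[2.9,17,2.1,-26,0,-26],[3.4,20,2.5,-30.5,0,-31],[3.9,22.5,2.9,-35,0,-35],[4.2,24.5,3.1,-39,0,-39.3]]]'

```text
clock: 8.03
tool_pos: [0.5285, -0.1042, 0.1875]
orientation: [179.6, 45.0, -124.7]
force: [0.6, 0.1, -3.2]
opening: 0.0646
gripper_force: 30.0
```

```bash
sed -i 's/^J=.*/J=np.array([.539,-.035]);AX=np.array([.574,.043])/' plan.py; cat > seq.py <<'E'
from h import *
from plan import *
import sys
p,M,o=cur();print(p.round(4),o["clock"],o["force"].round(1),o["opening"].round(4),o["gripper_force"].round(1),o["joint_pos"].round())
for a in sys.argv[1:]:
    tau,zl,off=map(float,a.split(","))
    p0,M0=pour(np.radians(75),75,45,np.radians(tau),zl,off,1);q,er=ik(p0,M0,o["joint_pos"],X)
    print(a,*go(p0,M0),er.round(3),q.round(),clear(p0,M0).round(3))
E
python3 seq.py 0,.12,-.012 20,.11,-.012 40,.09,-.012 55,.08,-.012
```

```text
Traceback (most recent call last):
  File "seq.py", line 4, in <module>
    p,M,o=cur();print(p.round(4),o["clock"],o["force"].round(1),o["opening"].round(4),o["gripper_force"].round(1),o["joint_pos"].round())
                                                                ^^^^^^^^^^^^^^^^^^
AttributeError: 'float' object has no attribute 'round'
```

```bash
sed -i 's/o\["opening"\].round(4),o\["gripper_force"\].round(1)/round(o["opening"],4),round(o["gripper_force"],1)/' seq.py;  python3 seq.py 0,.12,-.012 20,.11,-.012 40,.09,-.012 55,.08,-.012
```

```text
[ 0.5285 -0.1042  0.1875] 8.0333 [ 0.6  0.1 -3.2] 0.0646 30.0 [-25.  13. -14. -50. -65.  14.]
0,.12,-.012 [-1.91  1.56  0.99] [-13.6   0.  -14. ] 0.0 [-21.  18.  -7. -46. -77.  22.] 0.079
20,.11,-.012 [-1.76  1.4   0.49] [-11.   19.8 -16.2] 0.0 [ -7.  12. -12. -27. -65.   3.] 0.082
40,.09,-.012 [-1.27  1.38  0.94] [ -8.2  39.6 -18.1] 0.0 [  9.  10. -20.  -5. -59. -21.] 0.078
55,.08,-.012 [-1.44  1.48  1.15] [ -5.8  54.5 -19.4] 0.0 [ 18.  11. -25.  10. -60. -38.] 0.075
```

Request:
send_rows --plan '[[[-0.9,0.7,0.4,-6,2,-7],[-1.7,1.3,0.8,-11,7,-14],[-1.8,1.5,0.7,-12,13,-15.5],[-1.8,1.4,0.5,-11,19.8,-16.2],[-1.6,1.4,0.7,-10,26,-16.9],[-1.4,1.4,0.8,-9,32,-17.5],[-1.3,1.4,0.9,-8.2,37.5,-18],[-1.3,1.4,1.0,-8,42,-18.3]]]'

```text
clock: 8.7
tool_pos: [0.5271, -0.0833, 0.1911]
orientation: [-180.0, 2.2, -105.1]
force: [-0.6, -0.9, -2.4]
opening: 0.0648
gripper_force: 30.0
```

```bash
python3 seq.py 55,.06,-.014 65,.045,-.015 75,.03,-.015 85,.025,-.015
```

```text
[ 0.5271 -0.0833  0.1911] 8.7 [-0.6 -0.9 -2.4] 0.0648 30.0 [ 11.  10. -21.  -2. -59. -25.]
55,.06,-.014 [0.04 0.1  2.15] [-0.  12.2 -0.1] 0.0 [ 18.  12. -27.  10. -57. -39.] 0.056
65,.045,-.015 [-0.15  0.1   3.07] [ 0.  22.2 -0.1] 0.0 [ 23.  15. -29.  18. -59. -49.] 0.046
75,.03,-.015 [-0.53  0.1   4.06] [ 0.  32.2 -0.1] 0.0 [ 27.  19. -31.  25. -63. -58.] 0.036
85,.025,-.015 [-1.03  0.1   4.14] [ 0.  42.2 -0.1] 0.0 [ 30.  24. -31.  29. -69. -64.] 0.035
```

Request:
send_rows --plan '[[[0,0.1,1.0,0,4,0],[0,0.1,1.7,0,8,0],[0,0.1,2.2,0,12,0],[-0.1,0.1,2.6,0,17,0],[-0.2,0.1,3.1,0,22,0],[-0.3,0.1,3.5,0,26,0],[-0.5,0.1,3.9,0,30,0],[-0.5,0.1,4.1,0,32.2,0]]]'

```text
clock: 9.37
tool_pos: [0.5274, -0.0771, 0.1488]
orientation: [179.8, -30.0, -105.1]
force: [-0.5, -0.8, -2.1]
opening: 0.0646
gripper_force: 29.9
```

```bash
python3 seq.py 85,.022,-.015 95,.02,-.016 105,.02,-.016 115,.02,-.016 125,.02,-.016
```

```text
[ 0.5274 -0.0771  0.1488] 9.3667 [-0.5 -0.8 -2.1] 0.0646 29.9 [ 27.  19. -31.  24. -63. -58.]
85,.022,-.015 [-0.59 -0.03 -0.15] [ 0.3 10.  -0.1] 0.0 [ 30.  24. -31.  29. -69. -64.] 0.032
95,.02,-.016 [-0.92 -0.03 -0.51] [ 0.3 20.  -0. ] 0.0 [ 33.  29. -31.  32. -75. -69.] 0.034
105,.02,-.016 [-1.35 -0.02 -1.04] [ 0.3 30.  -0. ] 0.0 [ 35.  34. -30.  34. -81. -73.] 0.038
115,.02,-.016 [-1.85 -0.02 -1.48] [ 0.3 40.   0. ] 0.0 [ 37.  39. -28.  35. -88. -77.] 0.035
125,.02,-.016 [-2.43 -0.02 -1.83] [ 0.3 50.   0. ] 0.0 [ 38.  45. -27.  36. -94. -80.] 0.007
```

Request:
send_rows --plan '[[[-0.2,0,0,0,2.5,0],[-0.3,0,-0.1,0,5,0],[-0.4,0,-0.1,0,7.5,0],[-0.6,0,-0.2,0,10,0],[-0.7,0,-0.2,0,12.5,0],[-0.8,0,-0.3,0,15,0],[-0.8,0,-0.4,0,17.5,0],[-0.9,0,-0.5,0,20,0]]]'

```text
clock: 10.03
tool_pos: [0.5305, -0.0677, 0.1501]
orientation: [179.9, -49.9, -105.2]
force: [0.3, -0.7, -2.7]
opening: 0.0647
gripper_force: 29.9
```

Request:
send_rows --plan '[[[-0.1,0,-0.1,0,2.5,0],[-0.2,0,-0.3,0,5,0],[-0.3,0,-0.4,0,7.5,0],[-0.4,0,-0.5,0,10,0],[-0.5,0,-0.6,0,12.5,0],[-0.6,0,-0.7,0,15,0],[-0.7,0,-0.9,0,17.5,0],[-0.8,0,-1.0,0,20,0]]]'

```text
clock: 10.7
tool_pos: [0.5341, -0.0552, 0.1506]
orientation: [179.8, -69.9, -105.1]
force: [1.1, 0.3, -1.2]
opening: 0.0643
gripper_force: 29.9
```

Request:
send_rows --plan '[[[0,0,0,0,0,0],[0,0,0,0,0,0],[0,0,0,0,0,0],[0,0,0,0,0,0],[0,0,0,0,0,0],[0,0,0,0,0,0],[0,0,0,0,0,0],[0,0,0,0,0,0]]]'

```text
clock: 11.37
tool_pos: [0.5342, -0.0551, 0.152]
orientation: [-179.8, -69.6, -105.4]
force: [-0.2, -0.4, -2.0]
opening: 0.0648
gripper_force: 29.9
```

```bash
python3 seq.py 120,.02,-.016 105,.03,-.02 75,.05,-.03; python3 - <<'E'
from h import *
s=snap("side","s3");c=snap("scene","c3")
save("pour.png",np.hstack([cv2.resize(s["img"][130:290,200:360],(400,400)),cv2.resize(c["img"][160:260,240:340],(400,400))]))
E
```

```text
[ 0.5342 -0.0551  0.152 ] 11.3667 [-0.2 -0.4 -2. ] 0.0648 29.9 [ 37.  39. -28.  35. -88. -77.]
120,.02,-.016 [-0.08  0.06 -0.38] [ 0.2  5.4 -0.1] 0.0 [ 38.  42. -28.  36. -91. -78.] 0.025
105,.03,-.02 [1.2  0.06 0.63] [ 0.2 -9.6 -0.2] 0.0 [ 35.  33. -30.  34. -82. -73.] 0.048
75,.05,-.03 [3.04 0.04 2.84] [  0.1 -39.6  -0.2] 0.0 [ 26.  17. -31.  25. -65. -56.] 0.059
```

View pics/pour.png

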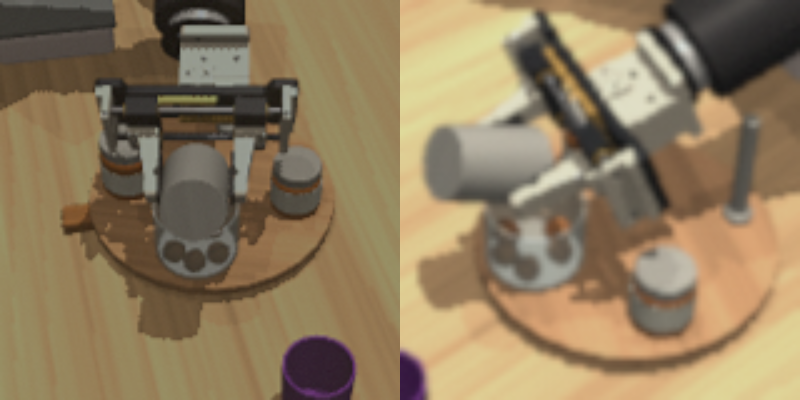

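Composite: the cup is inverted over the open jar, with four dark walnuts visible in it. The orange patch at scene crop (555,138) coincides with the lidded jar's band. Tilt a little further to be sure, then back out.

Request:
send_rows --plan '[[[0,0,-0.1,0,3,0],[-0.1,0,-0.4,0,6,0],[-0.1,0,-0.4,0,3,0],[-0.1,0,-0.4,0,6,0],[-0.1,0,-0.4,0,6,0],[-0.1,0,-0.4,0,6,0]]]'

```text
clock: 11.97
tool_pos: [0.5352, -0.0511, 0.1517]
orientation: [180.0, -75.7, -105.2]
force: [-0.8, -0.1, -1.9]
opening: 0.0646
gripper_force: 29.9
```

```bash
python3 seq.py 100,.05,-.03 75,.08,-.04 60,.10,-.05 45,.11,-.06
```

```text
[ 0.5352 -0.0511  0.1517] 11.9667 [-0.8 -0.1 -1.9] 0.0646 29.9 [ 37.  43. -28.  36. -91. -78.]
100,.05,-.03 [3.42 0.04 1.95] [  0.2 -20.7  -0.1] 0.0 [ 33.  28. -30.  34. -80. -70.] 0.068
75,.08,-.04 [6.02 0.03 3.76] [  0.2 -45.7  -0.1] 0.0 [ 25.  15. -29.  24. -68. -54.] 0.09
60,.10,-.05 [7.57 0.02 5.01] [  0.2 -60.7  -0.2] 0.0 [ 17.  10. -26.  14. -63. -40.] 0.105
45,.11,-.06 [7.96 0.02 6.32] [  0.2 -75.7  -0.2] 0.0 [  7.   8. -20.   0. -61. -22.] 0.111
```

Request:
send_rows --plan '[[[1.2,0,0.7,0,-7,0],[2.3,0,1.3,0,-14,0],[3.4,0,2.0,0,-20.7,0],[4.2,0,2.6,0,-27,0],[4.9,0,3.0,0,-34,0],[5.6,0,3.5,0,-41,0],[6.2,0,3.9,0,-47,0],[6.9,0,4.4,0,-54,0]]]'

```text
clock: 12.63
tool_pos: [0.5195, -0.1086, 0.2096]
orientation: [-179.8, -21.3, -105.2]
force: [0.8, -1.2, -0.8]
opening: 0.0643
gripper_force: 30.0
```

```bash
python3 seq.py 45,.11,-.06 20,.13,-.09; python3 - <<'E'
from h import *
s=snap("side","s4");c=snap("scene","c4")
save("pour2.png",np.hstack([cv2.resize(s["img"][130:290,200:360],(400,400),interpolation=cv2.INTER_CUBIC),cv2.resize(c["img"][160:260,240:340],(400,400),interpolation=cv2.INTER_CUBIC)]))
E
```

```text
[ 0.5195 -0.1086  0.2096] 12.6333 [ 0.8 -1.2 -0.8] 0.0643 30.0 [ 21.  12. -27.  19. -65. -46.]
45,.11,-.06 [2.12 0.01 0.44] [ -0.2 -21.3  -0.2] 0.0 [  7.   8. -20.  -0. -61. -22.] 0.111
20,.13,-.09 [5.07 0.   1.23] [ -0.2 -46.3  -0.1] 0.0 [-15.  12.  -9. -26. -71.   9.] 0.131
```

View pics/pour2.png

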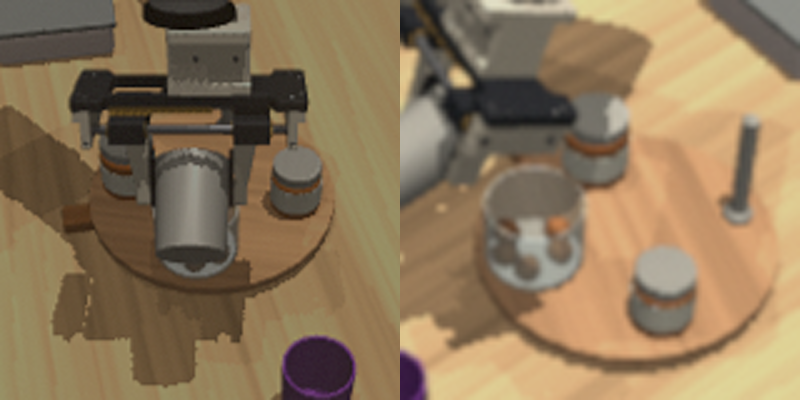

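Composite: the jar holds walnuts (scene crop (503,240), (527,265), (558,240) and more behind), and none are lying on the tray or table. The cup looks empty-ish. I'll recount from close by once the cup is down. Now upright it and set it down in free space at about (0.46,-0.17).

```bash
cat > pl.py <<'E'
from h import *
from plan import *
p,M,o=cur();q=o["joint_pos"]
for b in (75,50,30):
    q=o["joint_pos"]
    for P in([.49,-.16,.2],[.46,-.17,.066]):
        Mo=flipped(ori(b,45));q,er=ik(np.array(P),Mo,q,X);print(b,P,q.round(),er.round(3),go(P,Mo))
E
python3 pl.py
```

```text
75 [0.49, -0.16, 0.2] [-30.  20.  -5. -44. -83.  27.] 0.0 (array([4.76, 1.52, 3.11]), array([ -0.5, -66.1,  -0.4]))
75 [0.46, -0.17, 0.066] [-33.  29. -12. -45. -73.  41.] 0.0 (array([ 1.59,  4.25, 16.22]), array([ -0.5, -66.1,  -0.4]))
50 [0.49, -0.16, 0.2] [-32.  11. -15. -50. -67.  14.] 0.0 (array([4.76, 1.52, 3.11]), array([  4.9, -65. ,  25.5]))
50 [0.46, -0.17, 0.066] [-37.  23. -21. -55. -59.  33.] 0.0 (array([ 1.59,  4.25, 16.22]), array([  4.9, -65. ,  25.5]))
30 [0.49, -0.16, 0.2] [-30.   3. -24. -52. -50.   0.] 0.0 (array([4.76, 1.52, 3.11]), array([  9.3, -62.4,  46.1]))
30 [0.46, -0.17, 0.066] [-39.  17. -29. -65. -47.  27.] 0.0 (array([ 1.59,  4.25, 16.22]), array([  9.3, -62.4,  46.1]))
```

Request:
send_rows --plan '[[[0.6,0.2,0.4,0,-7,0],[1.2,0.4,0.8,0,-14,0],[1.8,0.6,1.2,0,-21,0],[2.5,0.8,1.6,0,-28,0],[3.1,1.0,2.0,0,-35,0],[3.6,1.2,2.4,0,-42,0],[4.2,1.4,2.8,0,-49,0],[4.7,1.5,3.1,-0.5,-56,-0.4]]]'

```text
clock: 13.4
tool_pos: [0.4908, -0.1581, 0.1985]
orientation: [179.9, 34.7, -104.8]
force: [0.7, 0.8, -2.1]
opening: 0.0647
gripper_force: 30.0
```

```bash
python3 pl.py|head -2
```

```text
75 [0.49, -0.16, 0.2] [-30.  20.  -5. -44. -83.  27.] 0.0 (array([ 0.08,  0.03, -0.24]), array([  0.3, -10.3,   0.1]))
75 [0.46, -0.17, 0.066] [-33.  29. -12. -45. -73.  41.] 0.0 (array([9.13, 2.65, 9.8 ]), array([  0.3, -10.3,   0.1]))
```

Request:
send_rows --plan '[[[0.8,0.3,0.8,0,-5.2,0],[2.5,0.8,2.6,0.3,-10.3,0],[4.3,1.3,4.6,0.3,-10.3,0.1],[6,1.8,6.4,0.3,-10.3,0.1],[7.5,2.2,8.0,0.3,-10.3,0.1],[8.5,2.5,9.1,0.3,-10.3,0.1],[8.9,2.6,9.6,0.3,-10.3,0.1],[8.9,2.6,9.6,0.3,-10.3,0.1]]]'

```text
clock: 14.07
tool_pos: [0.4583, -0.1693, 0.0663]
orientation: [179.4, 44.7, -105.5]
force: [0.4, -0.3, -1.1]
opening: 0.0646
gripper_force: 30.0
```

```bash
python3 pl.py|head -2;python3 - <<'E'
from h import *
p,M,o=cur();print(p,o["force"],o["orientation"])
for n in("side","scene"):
    c=snap(n,n+"5");h=cv2.cvtColor(c["img"],cv2.COLOR_RGB2HSV)
    u,v=proj(c,[.46,-.17,.09]).astype(int);print(n,u,v,c["img"][v-6:v+7:3,u-8:u+9:4].tolist())
E
```

```text
75 [0.49, -0.16, 0.2] [-30.  20.  -5. -44. -83.  27.] 0.0 (array([-10.64,  -2.72,  -8.31]), array([ 0.3, -0.3, -0.3]))
75 [0.46, -0.17, 0.066] [-33.  29. -12. -45. -73.  41.] 0.0 (array([ 0.04, -0.19,  0.  ]), array([ 0.3, -0.3, -0.3]))
[ 0.45826718 -0.16927141  0.06628796] [ 0.41403657 -0.32799589 -1.14821107] [ 179.35026488   44.69915512 -105.47404784]
side 258 262 [[[80, 65, 51], [86, 70, 56], [87, 70, 56], [88, 71, 57], [90, 73, 59]], [[83, 67, 54], [87, 72, 57], [88, 72, 57], [90, 72, 57], [89, 71, 58]], [[87, 71, 56], [89, 73, 58], [88, 71, 57], [90, 73, 58], [89, 74, 59]], [[88, 71, 57], [89, 73, 58], [89, 72, 58], [91, 73, 60], [91, 76, 60]], [[88, 71, 57], [90, 73, 59], [90, 73, 59], [91, 74, 60], [89, 72, 59]]]
scene 226 217 [[[85, 82, 77], [158, 149, 132], [167, 148, 121], [188, 161, 130], [226, 191, 139]], [[60, 54, 45], [90, 88, 85], [93, 90, 83], [90, 87, 80], [129, 122, 110]], [[83, 72, 54], [51, 51, 51], [58, 58, 56], [91, 89, 82], [78, 76, 71]], [[52, 51, 49], [43, 41, 39], [37, 40, 41], [89, 87, 81], [96, 93, 86]], [[37, 38, 40], [39, 39, 39], [66, 55, 42], [82, 80, 74], [107, 103, 95]]]
```

Request:
send_rows --plan '[[[0.05,0,0.05,0,0,0],[0.08,0,0.08,0,0,0],[0.08,0,0.08,0,0,0]]]'

```text
clock: 14.42
tool_pos: [0.46, -0.1698, 0.0668]
orientation: [179.8, 44.6, -105.2]
force: [0.5, -0.1, -1.5]
opening: 0.0646
gripper_force: 30.0
```

Request:
send_rows --plan '[[[0,0,0,0,0,0],[0,0,0,0,0,0],[0,0,0,0,0,0],[0,0,0,0,0,0],[0,0,0,0,0,0],[0,0,0,0,0,0]]]' --fingers 1

```text
clock: 14.92
tool_pos: [0.4598, -0.1699, 0.0663]
orientation: [179.7, 44.6, -105.3]
force: [0.8, 0.2, 0.2]
opening: 0.0871
gripper_force: 0.0
```

Request:
send_rows --plan '[[[-1.0,0,-1.4,0,0,0],[-2.5,0,-3.8,0,0,0],[-4,0,-6.5,0,0,0],[-6,0,-9,0,0,0],[-8,0,-11.5,0,0,0],[-10,0,-14,0,0,0],[-11,0,-15,0,0,0],[-11,0,-15,0,0,0]]]'

```text
clock: 15.58
tool_pos: [0.4543, -0.1973, 0.2542]
orientation: [-179.8, 44.5, -104.9]
force: [0.2, -0.2, -0.7]
opening: 0.0875
gripper_force: 0.0
```

```bash
python3 - <<'E'
from h import *
from plan import *
p,M,o=cur();print(p,o["clock"],o["force"],o["orientation"],o["opening"],o["joint_pos"].round())
s=snap("side","s6");c=snap("scene","c6");w=snap("wrist","w6")
u,v=proj(s,[.539,-.035,.05]).astype(int);a,b=proj(s,[.458,-.169,.06]).astype(int);e,f=proj(c,[.539,-.035,.06]).astype(int);g,h=proj(c,[.458,-.169,.07]).astype(int)
print(u,v,a,b,e,f,g,h)
cr=lambda S,u,v,r:cv2.resize(S["img"][max(v-r,0):v+r,u-r:u+r],(300,300),interpolation=cv2.INTER_CUBIC)
save("six.png",np.vstack([np.hstack([cr(s,u,v,28),cr(c,e,f,25)]),np.hstack([cr(s,a,b,32),cr(c,g,h,25)])]))
# carousel rotations: IK to post
x=np.load("car.npy")
E
```

```text
[ 0.45431763 -0.19726625  0.25415545] 15.5833 [ 0.19325694 -0.17312879 -0.65977597] [-179.76211036   44.47078751 -104.89575724] 0.08746867588038043 [-34.  16.  -2. -41. -90.  26.]
278 223 258 269 272 217 226 221
```

View pics/six.png

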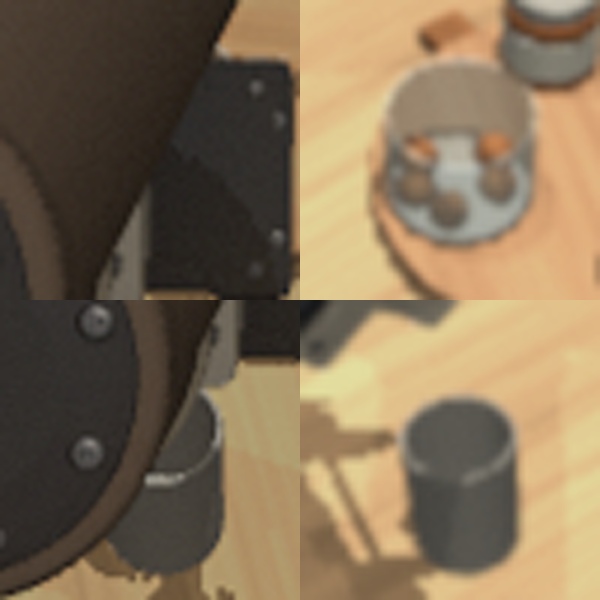

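Scene crops: the grey cup stands upright (460,485). In the jar I see five walnuts: two at the back (420,148) and (493,148), three in front (415,185), (445,210) and (497,185). Now measure the lug direction numerically and plan the post grasp.

```bash
python3 - <<'E'
from h import *
from plan import *
x=np.load("car.npy")
for n,fi in(("side0",0),("scene0",0),("wrist0",1),("c6",0)):
    S=load(n);lab=cv2.cvtColor(S["img"],cv2.COLOR_RGB2LAB).astype(int);rows=[]
    for v in range(420):
        for u in range(560):
            if n=="side0" and not(215<u<250 and 195<v<235):continue
            if n in("scene0","c6") and not(255<u<295 and 180<v<215):continue
            if n=="wrist0" and not(450<u<500 and 205<v<265):continue
            q=onz(S,u,v,.016,fi)[:2]-x[:2];r=np.hypot(*q)
            if .139<r<.18: rows.append((r,np.degrees(np.arctan2(q[1],q[0]))%360,*lab[v,u],u,v))
    a=np.array(rows);a=a[(a[:,1]>155)&(a[:,1]<195)]
    m=(a[:,3]>np.median(a[:,3])+6)&(a[:,0]<.163)
    b=a[m];print(n,len(a),m.sum(),"ang",b[:,1].min().round(1),b[:,1].max().round(1),"mean",b[:,1].mean().round(2),"r",b[:,0].min().round(3),b[:,0].max().round(3),"px",b[:,5:].mean(0).round(1),"medlab",np.median(a[:,2:5],0),b[:,2:5].mean(0).round(0))
# post IK
p,M,o=cur()
A=x[2]
for fl in(0,1):
    q=o["joint_pos"]
    for z,ang in((.25,np.degrees(A)),(.112,np.degrees(A)),(.112,30),(.112,-5.8)):
        t=np.radians(ang);P=np.array([x[0]+.105*np.cos(t),x[1]+.105*np.sin(t),z])
        Mo=ori(ang+180*fl,90);q,er=ik(P,Mo,q,X);print(fl,z,ang,P.round(3),q.round(),er.round(3))
E
```

```text
side0 460 59 ang 170.3 179.7 mean 175.19 r 0.14 0.163 px [230.  215.5] medlab [130. 134. 153.] [ 99. 142. 157.]
scene0 224 30 ang 169.1 178.8 mean 174.05 r 0.139 0.161 px [271.5 196.6] medlab [190.5 137.  159. ] [145. 146. 161.]
wrist0 1407 269 ang 163.1 179.8 mean 174.19 r 0.139 0.163 px [467.9 234.2] medlab [142. 131. 150.] [112. 140. 153.]
c6 224 29 ang 169.1 178.8 mean 174.1 r 0.141 0.161 px [271.4 196.6] medlab [189.5 137.  159. ] [143. 145. 160.]
0 0.25 65.64985777119617 [0.617 0.139 0.25 ] [ 30.  16.  -5.  -0. -69. 125.] 0.0
0 0.112 65.64985777119617 [0.617 0.139 0.112] [ 30.  23. -14.  -0. -53. 125.] 0.0
0 0.112 30 [0.665 0.096 0.112] [ 25.  26.  -9.  -0. -55.  95.] 0.0
0 0.112 -5.8 [0.678 0.033 0.112] [ 19.  27.  -8.   0. -55.  65.] 0.0
1 0.25 65.64985777119617 [0.617 0.139 0.25 ] [ 30.  16.  -5.  -0. -69. -55.] 0.0
1 0.112 65.64985777119617 [0.617 0.139 0.112] [ 30.  23. -14.  -0. -53. -55.] 0.0
1 0.112 30 [0.665 0.096 0.112] [ 25.  26.  -9.   0. -55. -85.] 0.0
1 0.112 -5.8 [0.678 0.033 0.112] [  19.   27.   -8.   -0.  -55. -115.] 0.0
```

```bash
cat > post.py <<'E'
from h import *
from plan import *
import sys
x=np.load("car.npy");p,M,o=cur()
t=np.arctan2(p[1]-x[1],p[0]-x[0]);print(p.round(4),"clock",o["clock"],"F",o["force"].round(1),"M",o["moment"].round(2),round(o["opening"],4),round(o["gripper_force"],1),o["joint_pos"].round(),"ang",np.degrees(t).round(2),"r",np.hypot(*(p[:2]-x[:2])).round(4),"yaw",np.degrees(np.arctan2(-M[1,0],-M[0,0])).round(2))
for a in sys.argv[1:]:
    ang,z=map(float,a.split(","));t=np.radians(ang)
    print(a,*go([x[0]+.105*np.cos(t),x[1]+.105*np.sin(t),z],ori(ang+180,90)))
E
python3 post.py 65.65,.22 65.65,.112
```

```text
[ 0.4531 -0.1958  0.2497] clock 15.7333 F [ 1.2  0.8 -1.6] M [-2.35  0.61 -0.  ] 0.0877 0.0 [-34.  17.  -2. -41. -90.  27.] ang -116.79 r 0.2679 yaw 74.67
65.65,.22 [-23.96  -7.14  27.81] [ 3.9 44.5  8.7]
65.65,.112 [-16.37  -7.19  35.49] [ 3.9 44.5  8.7]
```

Request:
send_rows --plan '[[[-2,-0.6,2.3,0.4,4,0.8],[-5,-1.5,5.8,0.9,9.5,1.8],[-8,-2.4,9.3,1.4,15,3],[-11,-3.3,12.8,1.9,21,4.2],[-14,-4.2,16.3,2.4,27,5.3],[-17,-5.1,19.8,2.9,33,6.5],[-20,-6,23.3,3.4,39,7.6],[-22.5,-6.7,26.1,3.9,44.5,8.7]]]'

```text
clock: 16.4
tool_pos: [0.574, 0.0515, 0.2268]
orientation: [180.0, 1.3, -114.1]
force: [0.6, -2.5, -0.6]
opening: 0.0881
gripper_force: 0.0
```

```bash
python3 post.py 65.65,.22 65.65,.112; python3 - <<'E'
from h import *
s=snap("side","s7");c=snap("scene","c7");w=snap("wrist","w7")
x=np.load("car.npy")
# walnut-coloured pixels in the cup opening (side view) and whole images
for n,S in(("side",s),("scene",c)):
    h=cv2.cvtColor(S["img"],cv2.COLOR_RGB2HSV);cc=np.array([proj(S,[.459,-.17,.085])]).astype(int)[0];u,v=cc
    pa=h[v-8:v+9:4,u-10:u+11:4];print(n,u,v);print(S["img"][v-8:v+13:4,u-8:u+9:4].tolist())
u,v=proj(s,[.539,-.035,.04]).astype(int);print("jar side px",u,v)
E
```

```text
[0.574  0.0515 0.2268] clock 16.4 F [ 0.6 -2.5 -0.6] M [-0.38 -0.06 -0.01] 0.0881 0.0 [ 24.  12. -14.  -1. -64. -48.] ang 88.28 r 0.0082 yaw 65.92
65.65,.22 [-9.72 -0.36  0.91] [0.  1.3 0.3]
65.65,.112 [-9.48 -0.37 11.7 ] [0.  1.3 0.3]
side 258 263
[[[146, 133, 98], [81, 80, 74], [59, 55, 48], [58, 53, 45], [92, 87, 80]], [[64, 58, 52], [63, 58, 51], [66, 61, 54], [61, 57, 48], [62, 58, 49]], [[63, 59, 51], [63, 59, 52], [64, 58, 51], [62, 59, 51], [60, 55, 48]], [[64, 59, 51], [63, 59, 51], [63, 59, 50], [64, 60, 52], [61, 55, 47]], [[63, 59, 50], [63, 59, 51], [63, 60, 51], [64, 59, 50], [60, 56, 46]], [[62, 57, 48], [115, 111, 100], [136, 131, 120], [119, 117, 107], [62, 59, 52]]]
scene 226 218
[[[221, 204, 146], [222, 202, 145], [221, 200, 145], [220, 188, 136], [222, 201, 144]], [[221, 201, 146], [112, 107, 96], [88, 85, 79], [87, 84, 78], [159, 147, 125]], [[152, 144, 127], [85, 83, 76], [88, 86, 79], [86, 83, 77], [76, 74, 68]], [[139, 129, 110], [87, 84, 78], [89, 86, 79], [86, 84, 78], [122, 119, 109]], [[164, 139, 103], [83, 81, 74], [121, 117, 108], [95, 93, 87], [78, 75, 70]], [[187, 158, 115], [74, 72, 67], [80, 80, 73], [85, 82, 76], [78, 75, 69]]]
jar side px 279 226
```

Request:
send_rows --plan '[[[-3,-0.1,0.3,0,0.5,0.1],[-6,-0.2,0.5,0,1,0.2],[-8.5,-0.3,0.7,0,1.3,0.3],[-9.7,-0.4,0.9,0,1.3,0.3],[-9.7,-0.4,0.9,0,1.3,0.3],[-9.7,-0.4,0.9,0,1.3,0.3]]]'

```text
clock: 17.05
tool_pos: [0.6168, 0.1363, 0.2188]
orientation: [179.7, 0.1, -114.4]
force: [-0.1, 0.2, -0.6]
opening: 0.0871
gripper_force: 0.0
```

```bash
python3 post.py 65.65,.112; python3 - <<'E'
from h import *
w=snap("wrist","w8");s=snap("side","s8")
# check post location: dark/grey vertical post in wrist near projected top
x=np.load("car.npy");t=x[2];P=[x[0]+.105*np.cos(t),x[1]+.105*np.sin(t)]
for z in(.142,.1,.04):print(z,projf(w,P+[z]).round(1),proj(s,P+[z]).round(1))
h=cv2.cvtColor(w["img"],cv2.COLOR_RGB2HSV);u,v=projf(w,P+[.142]).astype(int)
for vv in range(v-30,v+31,6):print(vv,h[vv,u-40:u+41:4,1].tolist())
E
```

```text
[0.6168 0.1363 0.2188] clock 17.05 F [-0.1  0.2 -0.6] M [-0.05  0.02 -0.06] 0.0871 0.0 [ 30.  18.  -7.  -0. -65. -54.] ang 65.16 r 0.1025 yaw 65.63
65.65,.112 [-0.23  0.03 10.68] [ 0.3  0.1 -0. ]
0.142 [283.2 236.2] [291.1 148.6]
0.1 [282.9 218.6] [291.1 160.4]
0.04 [282.6 201. ] [291.2 176.3]
206 [122, 113, 115, 107, 115, 111, 102, 111, 47, 41, 69, 47, 73, 48, 110, 105, 110, 105, 105, 116, 104]
212 [105, 109, 110, 111, 105, 122, 110, 106, 111, 55, 61, 61, 91, 116, 107, 105, 103, 111, 114, 111, 123]
218 [110, 110, 106, 111, 114, 107, 110, 106, 114, 54, 79, 62, 57, 108, 106, 116, 97, 99, 112, 108, 112]
224 [94, 92, 99, 101, 93, 95, 87, 92, 107, 69, 75, 48, 61, 93, 102, 94, 88, 94, 93, 96, 94]
230 [90, 94, 93, 93, 94, 97, 89, 81, 86, 63, 34, 41, 40, 44, 91, 93, 84, 88, 93, 96, 100]
236 [89, 92, 97, 97, 90, 98, 92, 94, 90, 41, 39, 41, 38, 45, 81, 93, 91, 87, 88, 95, 90]
242 [88, 87, 93, 95, 96, 96, 92, 96, 95, 47, 35, 41, 37, 26, 83, 86, 92, 89, 87, 92, 84]
248 [95, 88, 90, 98, 101, 93, 97, 96, 92, 98, 99, 80, 92, 85, 86, 87, 94, 90, 85, 86, 88]
254 [99, 97, 81, 90, 95, 97, 86, 92, 83, 90, 93, 92, 92, 87, 84, 87, 82, 89, 88, 81, 75]
260 [91, 96, 89, 84, 89, 95, 95, 96, 89, 90, 90, 82, 80, 81, 76, 76, 75, 70, 82, 76, 80]
266 [99, 99, 94, 89, 85, 94, 95, 91, 97, 101, 89, 84, 83, 82, 77, 72, 74, 74, 78, 80, 71]
```

Request:
send_rows --plan '[[[0,0,2.5,0,0,0],[-0.1,0,5.5,0,0,0],[-0.2,0,8.5,0.3,0,0],[-0.2,0,10.2,0.3,0,0],[-0.2,0,10.7,0.3,0,0],[-0.2,0,10.7,0.3,0,0],[-0.2,0,10.7,0.3,0,0]]]'

```text
clock: 17.73
tool_pos: [0.6186, 0.139, 0.1147]
orientation: [-179.8, 0.3, -114.4]
force: [0.6, -0.1, 0.8]
opening: 0.0877
gripper_force: 0.0
```

Request:
send_rows --plan '[[[0,0,0,0,0,0],[0,0,0,0,0,0],[0,0,0,0,0,0],[0,0,0,0,0,0],[0,0,0,0,0,0],[0,0,0,0,0,0],[0,0,0,0,0,0],[0,0,0,0,0,0]]]' --fingers 0

```text
clock: 18.4
tool_pos: [0.6181, 0.1396, 0.1135]
orientation: [-179.9, 0.2, -114.4]
force: [0.5, 0.3, 0.1]
opening: 0.0398
gripper_force: 0.0
```

Request:
send_rows --plan '[[[0,0,0,0,0,0],[0,0,0,0,0,0],[0,0,0,0,0,0],[0,0,0,0,0,0],[0,0,0,0,0,0],[0,0,0,0,0,0],[0,0,0,0,0,0],[0,0,0,0,0,0]]]'

```text
clock: 19.07
tool_pos: [0.618, 0.1395, 0.1134]
orientation: [-179.9, 0.2, -114.4]
force: [-0.7, 0.8, -0.1]
opening: 0.0155
gripper_force: 30.0
```

```bash
python3 post.py 60,.112 55,.112 50,.112 45,.112 40,.112 35,.112 30,.112 25,.112
```

```text
[0.618  0.1395 0.1134] clock 19.0667 F [-0.7  0.8 -0.1] M [ 0.21  0.13 -0.02] 0.0155 30.0 [ 30.  23. -14.  -0. -53. -55.] ang 65.32 r 0.1059 yaw 65.64
60,.112 [ 0.14 -0.97  0.14] [-0.1  0.2  5.6]
55,.112 [ 0.27 -1.88  0.14] [-0.1  0.2 10.6]
50,.112 [ 0.48 -2.77  0.15] [-0.1  0.2 15.6]
45,.112 [ 0.77 -3.64  0.15] [-0.1  0.2 20.6]
40,.112 [ 1.13 -4.48  0.15] [-0.   0.3 25.6]
35,.112 [ 1.56 -5.29  0.14] [-0.   0.3 30.6]
30,.112 [ 2.06 -6.06  0.14] [-0.   0.3 35.6]
25,.112 [ 2.62 -6.78  0.14] [-0.   0.3 40.6]
```

Request:
send_rows --plan '[[[0.03,-0.35,0,0,0,2],[0.14,-1.0,0,0,0,5.6],[0.2,-1.4,0,0,0,8],[0.32,-2.1,0,0,0,12],[0.5,-2.8,0,0,0,15.8],[0.75,-3.6,0,0,0,20.4],[1.0,-4.2,0,0,0,24],[1.3,-4.8,0,0,0,27.6]]]'

```text
clock: 19.73
tool_pos: [0.6566, 0.1077, 0.1134]
orientation: [180.0, 0.2, -142.1]
force: [-1.7, 0.3, 0.2]
opening: 0.0156
gripper_force: 30.0
```

```bash
python3 post.py 34,.113 30,.113 26,.113 22,.113 18,.113 14,.113 10,.113 6,.113
```

```text
[0.6566 0.1077 0.1134] clock 19.7333 F [-1.7  0.3  0.2] M [ 0.06  0.33 -0.04] 0.0156 30.0 [ 26.  25. -10.  -0. -54. -78.] ang 37.87 r 0.1049 yaw 37.86
34,.113 [ 0.02 -0.71  0.04] [0.  0.2 3.9]
30,.113 [ 0.09 -1.44  0.04] [0.  0.2 7.9]
26,.113 [ 0.22 -2.16  0.04] [ 0.1  0.2 11.9]
22,.113 [ 0.39 -2.87  0.04] [ 0.1  0.2 15.9]
18,.113 [ 0.62 -3.57  0.04] [ 0.1  0.2 19.9]
14,.113 [ 0.89 -4.25  0.04] [ 0.1  0.2 23.9]
10,.113 [ 1.21 -4.91  0.04] [ 0.1  0.2 27.9]
6,.113 [ 1.57 -5.54  0.04] [ 0.1  0.2 31.9]
```

Request:
send_rows --plan '[[[0,-0.7,0,0,0,3.9],[0.1,-1.4,0,0,0,7.9],[0.2,-2.2,0,0,0,11.9],[0.4,-2.9,0,0,0,15.9],[0.6,-3.6,0,0,0,19.9],[0.9,-4.2,0,0,0,23.9],[1.2,-4.9,0,0,0,27.9],[1.6,-5.5,0,0,0,31.9]]]'

```text
clock: 20.4
tool_pos: [0.6768, 0.0541, 0.1134]
orientation: [179.9, 0.1, -174.1]
force: [-4.8, 0.7, 3.5]
opening: 0.0152
gripper_force: 30.0
```

```bash
python3 post.py 3,.113 0,.113 -2,.113 -3.5,.113 -4.5,.113 -5.7,.113
```

```text
[0.6768 0.0541 0.1134] clock 20.4 F [-4.8  0.7  3.5] M [ 0.07  1.39 -0.02] 0.0152 30.0 [  21.   27.   -8.   -0.  -55. -105.] ang 5.96 r 0.1035 yaw 5.94
3,.113 [-0.13 -0.54  0.04] [0.1 0.1 2.9]
0,.113 [-0.09 -1.09  0.04] [0.1 0.1 5.9]
-2,.113 [-0.05 -1.45  0.04] [0.1 0.1 7.9]
-3.5,.113 [-0.   -1.73  0.04] [0.1 0.1 9.4]
-4.5,.113 [ 0.03 -1.91  0.04] [ 0.1  0.1 10.4]
-5.7,.113 [ 0.07 -2.12  0.04] [ 0.1  0.1 11.6]
```

Request:
send_rows --plan '[[[0.05,-0.5,0,0,0,2.9],[0.1,-1.0,0,0,0,5.6],[0.15,-1.4,0,0,0,7.6],[0.2,-1.7,0,0,0,9.3],[0.2,-1.95,0,0,0,10.6],[0.2,-2.1,0,0,0,11.6],[0.2,-2.1,0,0,0,11.6],[0.2,-2.1,0,0,0,11.6]]]'

```text
clock: 21.07
tool_pos: [0.6763, 0.0333, 0.1134]
orientation: [179.9, 0.0, 174.5]
force: [-6.7, 1.4, 4.8]
opening: 0.0151
gripper_force: 30.0
```

```bash
python3 post.py -5.7,.113; python3 - <<'E'
from h import *
x=np.load("car.npy")
for n,fi in(("scene",0),("side",0),("wrist",1)):
    S=snap(n,n+"9");np.set_printoptions(linewidth=200)
    pr=projf if fi else proj
    f=np.radians(174.3)
    print(n,"jar",pr(S,[x[0]+.085*np.cos(f),x[1]+.085*np.sin(f),.094]).round(1),"lug",pr(S,[x[0]+.16*np.cos(f),x[1]+.16*np.sin(f),.016]).round(1),"axis",pr(S,[x[0],x[1],.024]).round(1))
    u,v=pr(S,[x[0]+.1*np.cos(f),x[1]+.1*np.sin(f),.05]).astype(int);print(u,v)
    r=60 if not fi else 90
    save(n+"9c.png",cv2.resize(S["img"][max(0,v-r):v+r,max(0,u-r):u+r],(480,480),interpolation=cv2.INTER_CUBIC))
    save(n+"9.png",S["img"])
E
```

```text
[0.6763 0.0333 0.1134] clock 21.0667 F [-6.7  1.4  4.8] M [ 0.05  2.27 -0.08] 0.0151 30.0 [  19.   27.   -8.   -0.  -55. -115.] ang -5.6 r 0.1031 yaw -5.48
-5.7,.113 [-0.19 -0.02  0.04] [0.1 0.  0.2]
scene jar [282.2 191.6] lug [269.9 195.2] axis [295.7 219.7]
279 198
side jar [252.1 191.8] lug [226.7 215.3] axis [284.8 206.4]
247 204
wrist jar [283.  -77.3] lug [283.  -95.3] axis [282.3  84.8]
282 -59
```

```bash
cat > chk.py <<'E'
from h import *
from scipy.optimize import least_squares
import sys
x0=np.load("car.npy")
Q=np.array([[.618,.1395],[.6566,.1077],[.6768,.0541],[.6763,.0333]])
for w in(0,1):
    r=least_squares(lambda c:np.r_[np.hypot(*(Q-c).T)-.105,w*.0+0*c],x0[:2]);print("circle r=.105 centre",r.x.round(4),(r.fun[:4]*1e3).round(1))
L=[(.092,90,.03,.092),(.092,-90,.027,.084)]
def cyl(S,x,l):
    R_,a,rr,h=l;t=x[2]+np.radians(a);c=[x[0]+R_*np.cos(t),x[1]+R_*np.sin(t)];k=np.linspace(0,6.283,60)
    q=np.array([proj(S,[c[0]+rr*np.cos(i),c[1]+rr*np.sin(i),z]) for z in(.03,h) for i in k]);return np.r_[q.min(0),q.max(0)]
for tag,th in(("0",x0[2]),(sys.argv[1],np.radians(-5.7))):
  for n in("scene","side"):
    S=load(n+tag);lab=cv2.cvtColor(S["img"],cv2.COLOR_RGB2LAB).astype(int)
    for l in L:
        P=cyl(S,[x0[0],x0[1],th],l);a=(P+[-4,-4,5,5]).astype(int)
        sub=lab[a[1]:a[3],a[0]:a[2]];m=(sub[...,2]<143).astype(np.uint8)
        k,lb,st,_=cv2.connectedComponentsWithStats(m);i=1+np.argmax(st[1:,4]);b=st[i]
        G=np.array([a[0]+b[0],a[1]+b[1],a[0]+b[0]+b[2]-1,a[1]+b[1]+b[3]-1]);print(tag,n,l[1],"pred",P.round(0),"got",G)
E
python3 chk.py 9
```

```text
circle r=.105 centre [0.5721 0.0452] [-0.1  0.1  0.1 -0.1]
circle r=.105 centre [0.5721 0.0452] [-0.1  0.1  0.1 -0.1]
0 scene 90 pred [280. 183. 297. 207.] got [281 178 300 195]
0 scene -90 pred [296. 221. 314. 244.] got [298 221 313 234]
0 side 90 pred [239. 177. 263. 209.] got [239 178 261 195]
0 side -90 pred [308. 188. 330. 216.] got [308 189 328 216]
9 scene 90 pred [308. 190. 326. 214.] got [303 185 330 218]
9 scene -90 pred [267. 213. 283. 236.] got [268 214 282 226]
9 side 90 pred [269. 159. 290. 189.] got [270 160 290 175]
9 side -90 pred [279. 209. 301. 239.] got [278 209 299 238]
```

```bash
cat > fit2.py <<'E'
from h import *
import io,contextlib,sys
sys.argv=["chk.py","9"]
with contextlib.redirect_stdout(io.StringIO()): exec(open("chk.py").read())
s=load("side0");c=load("scene0")
F=[(s,290.75,149,.105,0,.142),(s,250.25,186,.092,90,.092),(s,318.5,195.75,.092,-90,.084),(s,278.25,212.25,.085,180,.094),
(c,327.8,190.4,.105,0,.142),(c,289.2,188.8,.092,90,.092),(c,306,226.8,.092,-90,.084),(c,273.95,210.4,.085,180,.094)]
D=[("scene",L[1],[0,1,2],[298,221,313],[268,214,282]),("side",L[0],[0,1,2],[239,178,261],[270,160,290]),("side",L[1],[0,1,2,3],[308,189,328,216],[278,209,299,238])]
def pt(x,r,a,z): t=x[2]+np.radians(a);return [x[0]+r*np.cos(t),x[1]+r*np.sin(t),z]
def res(x,wl=1,wr=1):
    o=[np.hstack([proj(S,pt(x,r,a,z))-[u,v] for S,u,v,r,a,z in F])]
    for n,l,i,g0,g1 in D:
        A=cyl(load(n+"0"),x[:3],l)[i];B=cyl(load(n+"9"),[x[0],x[1],x[3]],l)[i]
        o.append(wl*((B-A)-(np.array(g1)-g0)))
    o.append([wr*(np.degrees(x[2]-x[3])-70.55)*5]);return np.hstack(o)
for wr in(0,1):
    r=least_squares(res,[.5738,.0433,1.146,-.1],kwargs=dict(wr=wr));x=r.x;print(wr,x[:2].round(4),np.degrees(x[2:]).round(2),r.fun.round(1)[16:])
for n,fi,u,v in(("scene0",0,271.5,196.6),("c6",0,271.4,196.6),("wrist0",1,467.9,234.2),("side0",0,230,215.5)):
    q=onz(load(n),u,v,.014,fi)[:2];print(n,q.round(4),[np.degrees(np.arctan2(q[1]-a[1],q[0]-a[0])).round(2) for a in(x[:2],[.5721,.0452])])
E
python3 fit2.py
```

```text
0 [0.5737 0.0434] [65.43 -6.74] [-0.1 -1.3 -0.2 -0.7 -0.4 -0.8  0.1  0.9 -0.5  0.1  0. ]
1 [0.5736 0.0433] [64.93 -5.7 ] [ 0.4 -1.1  0.3 -1.3 -0.1 -1.4  0.8  0.6  0.2 -0.2  0.4]
scene0 [0.4225 0.0602] [np.float64(173.6), np.float64(174.26)]
c6 [0.4223 0.0599] [np.float64(173.72), np.float64(174.38)]
wrist0 [0.4227 0.0592] [np.float64(173.98), np.float64(174.64)]
side0 [0.4233 0.0579] [np.float64(174.46), np.float64(175.13)]
```

Robot and camera estimates agree within about 1°, and the jar is roughly 0.6° past front. I'll make one small trim and relieve the radial push.

Request:
send_rows --plan '[[[0.1,0.05,0,0,0,-0.3],[0.15,0.1,0,0,0,-0.6],[0.15,0.1,0,0,0,-0.6],[0.15,0.1,0,0,0,-0.6],[0.15,0.1,0,0,0,-0.6],[0.15,0.1,0,0,0,-0.6],[0.15,0.1,0,0,0,-0.6],[0.15,0.1,0,0,0,-0.6]]]'

```text
clock: 21.88
tool_pos: [0.6765, 0.0348, 0.1134]
orientation: [179.8, 0.2, 175.1]
force: [-3.0, 0.6, 3.0]
opening: 0.0154
gripper_force: 30.0
```

```bash
python3 post.py; python3 - <<'E'
from h import *
p=cur()[0];print("robot-axis angle",np.degrees(np.arctan2(p[1]-.0452,p[0]-.5721)))
for n in("scene","side"):
    S=snap(n,n+"A");a=load(n+"0")["img"].astype(int)
    for k,P in(("jam",[.6765,-.392,.05]),("carton",[.629,.416,.1]),("box",[.447,.375,.05]),("blue1",[.407,-.338,.05]),("purple",[.6,-.238,.05])):
        u,v=proj(S,P).astype(int);print(n,k,(abs(S["img"][v-12:v+12,u-12:u+12].astype(int)-a[v-12:v+12,u-12:u+12]).max(2)>60).sum())
E
sed 's/"9"/"A"/' fit2.py >/dev/null; python3 chk.py A | tail -4
```

```text
[0.6765 0.0348 0.1134] clock 21.8833 F [-3.   0.6  3. ] M [ 0.06  1.05 -0.05] 0.0154 30.0 [  19.   26.   -8.   -0.  -55. -114.] ang -4.74 r 0.1031 yaw -4.86
robot-axis angle -5.693006112028507
scene jam 0
scene carton 0
scene box 271
scene blue1 0
scene purple 0
side jam 0
side carton 0
side box 0
side blue1 0
side purple 0
A scene 90 pred [308. 190. 326. 214.] got [303 185 330 218]
A scene -90 pred [267. 213. 283. 236.] got [268 214 282 226]
A side 90 pred [269. 159. 290. 189.] got [269 160 291 189]
A side -90 pred [279. 209. 301. 239.] got [279 209 299 227]
```

The jar is now at about −5.7° against a target of −5.0° to −6.0°. The bystanders haven't moved (the food box's change in the scene view is only the arm covering it), and the post is held at 30 N. Handing in.

```bash
python3 -c "
from plant import ctrl
print(ctrl.close_job())"
```

```text
the job is handed in; nothing more can be done
None
```

I handed the job in at about 22 s: I counted five walnuts in the open jar from a small image crop, the cup stands upright on the table, and the jar is within about 1° of the front lug by my measurements, with the post still gripped at 30 N; the verdict was not shown.

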